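Caliper check of a worn printer roller

ROBOT

A 7-joint arm with a two-finger parallel gripper is mounted at the origin on the work surface. World frame = base frame: x ahead of the robot, y to its left, z up, the work surface at z = 0. Lengths are in m, angles in rad, forces in N, time in s.
With the tool pointing down it reaches from about 0.4 to 0.85 m from the base axis. Payload 4.5 kg.
Tool frame: the origin (TCP) lies on the centre line of the jaws, within the pads' length; the fingertips stand 8 mm ahead of it and the grasp point (between the pads) lies 11 mm behind it; z points along the fingers, x is the direction in which the jaws open and shut, and the axes are right-handed (so a half turn about z gives the same grasp; the last joint's range is limited). The gripper opens to 88 mm and grips with 3 to 60 N. Pads are 18 mm wide; open, the fingers measure 123 mm over their backs; the gripper's body (75 mm by 187 mm) begins 45 mm behind the grasp point.
Start: joints at [-1.239, 0.689, -0.195, 1.565, 0.157, 0.902, -0.215], TCP at [0.183, 0.598, 0.247] pointing down, gripper open.
Joint ranges: [-3.01, 3.01], [-0.46, 2.08], [-1.47, 1.51], [0.13, 2.56], [-1, 4.14], [0.04, 2.09], [-2.66, 2.66]. Speed limits (rad/s): [2.57, 2.57, 3.14, 3.14, 3.14, 3.14, 3.14].

INTERFACE

Orientations are given as a unit quaternion [x, y, z, w].
In Python, from plant import get_state, snapshot, finish_job, boxes_of, pinpoint gives the robot as it stands.
- The arm moves only by the shell command python3 -m creep 'ROWS' [FORCE]. ROWS is JSON, a list of rows, each an object with "hand": the finger opening in m, from 0 to 0.0881; "slide": the shift along the tool's x, y, z in m, a list of three; "turn": the turn about the tool's z in degrees. A call has 1 to 5 rows; each row shifts and turns the commanded pose from where the row before left it, along the tool's axes as they then stand; what a row does not reach is not made up. A row lasts 1/8 s, in which the tool goes at most 62.5 mm and 10.7 degrees, less where a joint would pass 70% of its speed; a pose out of reach is approached as far as the arm can. A call is refused whole if a number of a shift passes 0.0625 or a number of a turn 10.7, either way. A call with a gripper value outside its range is refused whole. The fingers move at their own pace and stop on an object; FORCE is the grip in N (left out, the last holds). Time passes only in rows, so rows that do not move let the fingers close. It gives the time, the measured TCP pose, the force and the opening at its end, in the units of the state.
- get_state(): the state, without advancing time (a new reading comes with each control period).
- snapshot(name): name is "scene" or "top" or "wrist"; returns a dict with "frame" (384x512x3 uint8, red, green, blue), "depth" (384x512 float32, m along the optical axis (not along the pixel's ray), 0 where there is no reading), "mtx" (3x3 intrinsics, pixels), "camera_from_world" (4x4, takes a point from world to camera coordinates). Camera axes: x right, y down, z forward; pixel columns grow to the right and rows downward; lengths in m; the calibration is good to about 2 mm. A picture is of the moment at which its call begins.
- finish_job(): hands the job in, once; it reports no verdict.
Trained networks look in a picture, given as the dict that the camera call returned (one of the last four; its "shot" number tells which), for a name from the list of things; names that differ only in an ending like _2 or _b are one class to them, and where a whole thing is asked for, a point or a joint stands for the part that bears it (a point fixed in the world has none). Each returns a list of dicts, best first, with "conf" (0 to 1); they miss things now and then, are a little off and sometimes report something else, mostly with a low value. They report only what shows in the picture. A call takes as long as a camera call. They do not tell look-alikes from the thing itself.
- boxes_of(target, picture): "uv" ([column, row] in pixels, amid what is visible of it).
- pinpoint(target, picture): "uv" ([column, row] in pixels: a listed point, or the origin of a listed thing).
The state is a dict: "clock": time; "q": joint angles; "qd": joint speeds; "joint_torque": joint torques, N m; "tool_pos": TCP position; "eef_rot": TCP orientation; "contact_force": force on the tool from outside, world axes, zero at the start; "moment": the same for the moment, N m; "opening": opening from 0.0 (shut) to 1.0 (fully open).
Only numpy, scipy, OpenCV 4.12 (cv2) and the standard library are available. Lean on these libraries where they do the work, as an engineer would, in place of code of your own. Each camera call takes 0.05 s, during which the arm holds its last target.

TASK

Measure the worn paper roller, the thick stubby one in the steel parts tray, with the caliper on its sloping stand: slide the jaw open, then stand the roller on end on the sloping plate between the jaws, right by the beam, and let go of it. Close the sliding jaw gently, without twisting it, until the roller is held between both jaws, then press the round hold button on the caliper so that the reading is kept. Leave the roller standing in the closed jaws and do not disturb the other things on the bench.

Things in the scene. Friction and masses are not known exactly. Their poses are not given: they have to be found in the camera images.
- caliper: Fixed part (beam and fixed jaw) of a steel 150 mm digital caliper clamped flat on a stand whose plate slopes up away from the robot at 30 degrees. Origin: on the plate's surface, at the beam's upper edge and the fixed jaw's measuring face. x: up the slope, along the jaws; y: along the beam, the way the jaw opens (robot's left); z: square out of the plate, so work along it needs the tool tilted.
- fixed_face (a point): Middle of the fixed jaw's measuring face, 10 mm out from the plate. In caliper axes (mm): plate is the plane z 0, from x -48 to 62 and y -50 to 220; beam x -16 to 0, y -22 to 215, z 8 to 12; fixed jaw x 0 to 40, y -16 to 0, z 8 to 12; small inside-jaw tip x -30 to -16, y -8 to -1; clamps over the beam at y -32 to -14 and y 194 to 212, x -26 to 10, 27 high.
- sliding_jaw: Sliding part of the caliper. Its frame coincides with the caliper's when shut and moves along the caliper's y by the opening. In its own axes (mm): jaw x 0 to 40, y 0 to 16 (measuring face at y 0), z 8 to 12; small inside-jaw tip x -30 to -16, y 1 to 8. Behind the jaw it carries a black display housing.
- housing_mid (a point): Centre of the black display housing: in sliding_jaw axes (mm) x -29 to 9 (38 wide across the beam), y 14 to 80, z 7 to 22; a base plate under it reaches down to z 5.5. A lock screw (not used) sticks out 7 from the x -29 side at y 18 to 26, a thumb wheel 6 from the x 9 side at y 67 to 79; between y 30 and 64 both sides are free to pinch.
- push_face (a point): Centre of the housing's end face (y 80 mm in sliding_jaw axes), looking away from the jaws, free to push on; its part above the beam is 10 mm high (z 12 to 22 mm), as the beam runs on through the housing below that.
- jaw_opening (a joint): Caliper opening in m, 0 shut to 0.085; starts at 0.003 to 0.018. Slides with about 2 N of friction and stays where it is left.
- jaw_tilt (a joint): Cocking of the sliding part on the beam, in rad, 0 when the jaws are parallel; springs back, about 10 N m per rad, so it cocks if it is twisted or pressed hard on something.
- hold_button (a joint): Travel of the hold button, in m, 0 to 0.003 when fully down; springs back. It takes about 1.3 N to start it and 4.6 N to press it fully.
- hold_top (a point): Top centre of the hold button, a single round grey button 11 mm across that stands 4 mm out of the housing's flat face, pressed along the caliper's -z. At caliper x = -10, z = 26 mm, and 27 mm plus the opening along y.
- roller_mid (a point): Centre of the roller to be measured: a ribbed black rubber cylinder on a white hub, diameter 30 mm, 34 mm long, standing on end (z is its axis), 40 g. It starts in one of three places in the tray.
- tray: Flat steel parts tray 250 x 120 mm, rim 10 mm high, floor 2.5 mm thick; origin under its centre, x along its length. Three parts stand along its middle line, 75 mm apart.
- thin_roller: Another rubber roller, 20 mm across and 40 mm tall, in the tray: leave it. Origin at its foot.
- gear: White plastic gear 42 mm across and 18 mm high, in the tray: leave it. Origin at its foot.
- screwdriver: Screwdriver with a red handle, 190 mm long, lying between the robot and the stand. Leave it.
- screw_cup: Small steel bowl 60 mm across and 32 mm high, on the near side left of the screwdriver. Leave it.
- pliers: Pliers with red handles lying behind the stand. Leave them.
- solder_reel: Grey solder reel 54 mm across, 40 mm high, behind the stand. Leave it.
- meter: Multimeter 150 x 84 x 41 mm lying left of the stand. Leave it.
Mind the look-alikes: they are no part of the job. What is shaped like the part that bears roller_mid but yellow is not meant.

How it is judged:
By the outcome, as a careful person would: the job done as asked, in the order asked, and still so for the second after the job is handed in, with the robot touching nothing.
It also fails if it takes over 58 s, if anything falls off the work surface, if the arm or the gripper's body presses on something with over 40 N, if the wrist force passes 120 N, or if a joint passes its speed limit or range.

## Working session

There is one attempt and no reset: what is moved stays moved. The work goes in short steps, Python scripts to look and compute and a shell command to move; the robot and the scene stay as the last step left them, time stands still between calls to the robot, and variables do not carry over. Pictures are saved under pics/ and viewed, and the job is handed in when it is done.

```bash
ls; mkdir -p pics
cat > h.py <<'E'
import numpy as np, cv2
from plant import get_state, snapshot, finish_job, boxes_of, pinpoint
from scipy.spatial.transform import Rotation as R
def save(s,name,crop=None,k=1):
    im=s["frame"][:,:,::-1]
    if crop: im=im[crop[1]:crop[3],crop[0]:crop[2]]
    im=cv2.resize(im,None,fx=k,fy=k,interpolation=cv2.INTER_CUBIC)
    cv2.imwrite("pics/"+name+".png",im)
def ray(s,uv):
    K=s["mtx"];T=np.linalg.inv(s["camera_from_world"])
    d=T[:3,:3]@np.linalg.inv(K)@np.array([uv[0],uv[1],1.]); return T[:3,3],d
def at_depth(s,uv):
    u,v=int(round(uv[0])),int(round(uv[1])); p=s["depth"][max(v-1,0):v+2,max(u-1,0):u+2]; p=p[p>0]
    o,d=ray(s,uv); return o+d*np.median(p)
def at_z(s,uv,z):
    o,d=ray(s,uv); return o+d*(z-o[2])/d[2]
def proj(s,p):
    c=s["camera_from_world"]@np.append(p,1); q=s["mtx"]@c[:3]; return q[:2]/q[2]
E
python3 - <<'E'
from h import *
st=get_state();print(st)
for n in("scene","top","wrist"):
    s=snapshot(n);save(s,"a_"+n,k=1.5)
    print(n,np.round(np.linalg.inv(s["camera_from_world"])[:3,3],3))
    for t in("caliper","fixed_face","sliding_jaw","housing_mid","push_face","hold_top","roller_mid","tray","thin_roller","gear"):
        r=pinpoint(t,s)[:3]
        for x in r:
            try:p=np.round(at_depth(s,x["uv"]),3)
            except Exception as e:p=None
            print(n,t,np.round(x["uv"]),round(x["conf"],2),p)
E
```

```text
pics
{'clock': 0.0, 'q': array([-1.2391938 ,  0.68996223, -0.19451718,  1.56633088,  0.15726266,
        0.90251318, -0.21511153]), 'qd': array([-0.00024031,  0.00034016,  0.00145107,  0.00026418,  0.00024595,
       -0.00020566,  0.00026077]), 'joint_torque': array([-1.20778270e-03, -5.27558041e+01, -1.26741372e+00, -1.53429759e+01,
       -5.26600331e-02,  6.66684355e-03,  1.85396375e-04]), 'tool_pos': array([0.18324353, 0.59688822, 0.24592718]), 'eef_rot': array([ 8.04167504e-01,  5.94402045e-01, -7.01647781e-04,  5.84264164e-04]), 'contact_force': array([-0.91860253,  0.53606319,  0.09555148]), 'moment': array([ 0.02950819,  0.00377069, -0.0315271 ]), 'opening': 1.0020522940372072}
scene [ 0.94  -0.581  0.855]
scene caliper [231. 208.] 0.92 [ 0.576 -0.01   0.042]
scene fixed_face [234. 204.] 0.66 [ 0.581 -0.003  0.058]
scene sliding_jaw [230. 206.] 0.72 [ 0.573 -0.01   0.05 ]
scene housing_mid [237. 190.] 0.6 [0.562 0.049 0.056]
scene housing_mid [227. 208.] 0.47 [ 0.569 -0.018  0.048]
scene push_face [240. 183.] 0.59 [0.557 0.072 0.058]
scene roller_mid [270. 275.] 0.73 [ 0.768 
[... 310 characters left out ...]
] 0.45 [0.41  0.021 0.016]
top [0.53  0.086 1.305]
top caliper [288. 201.] 0.89 [ 0.552 -0.007  0.043]
top fixed_face [282. 194.] 0.67 [0.574 0.012 0.054]
top sliding_jaw [281. 196.] 0.79 [0.568 0.015 0.051]
top sliding_jaw [152. 218.] 0.57 [0.506 0.432 0.033]
top housing_mid [266. 206.] 0.77 [0.537 0.065 0.048]
top push_face [257. 206.] 0.91 [0.537 0.092 0.022]
top roller_mid [361. 177.] 0.59 [ 0.625 -0.243  0.034]
top roller_mid [377. 145.] 0.52 [ 0.732 -0.309  0.001]
top tray [368. 196.] 0.65 [ 0.561 -0.263  0.033]
top thin_roller [367. 196.] 0.42 [ 0.561 -0.265  0.02 ]
top gear [370. 220.] 0.53 [ 0.484 -0.274  0.019]
top gear [150. 220.] 0.28 [0.499 0.436 0.036]
wrist [0.105 0.622 0.384]
```

View pics/a_scene.png

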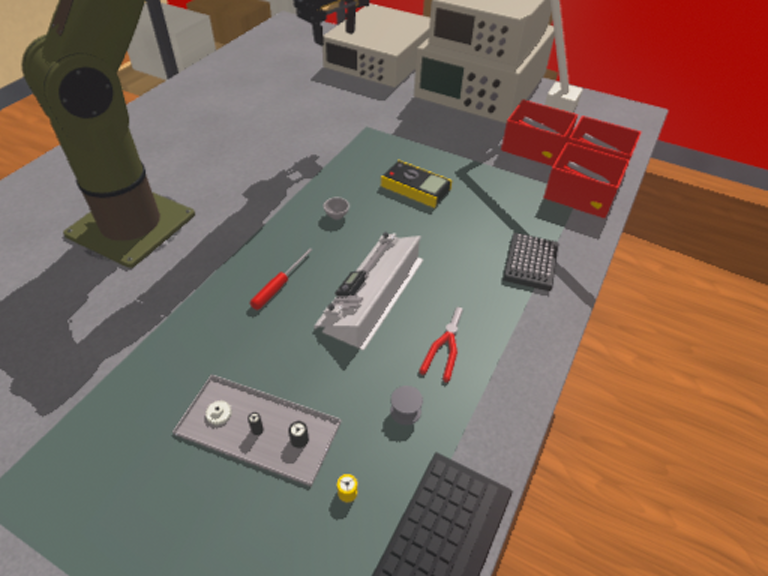

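View pics/a_top.png

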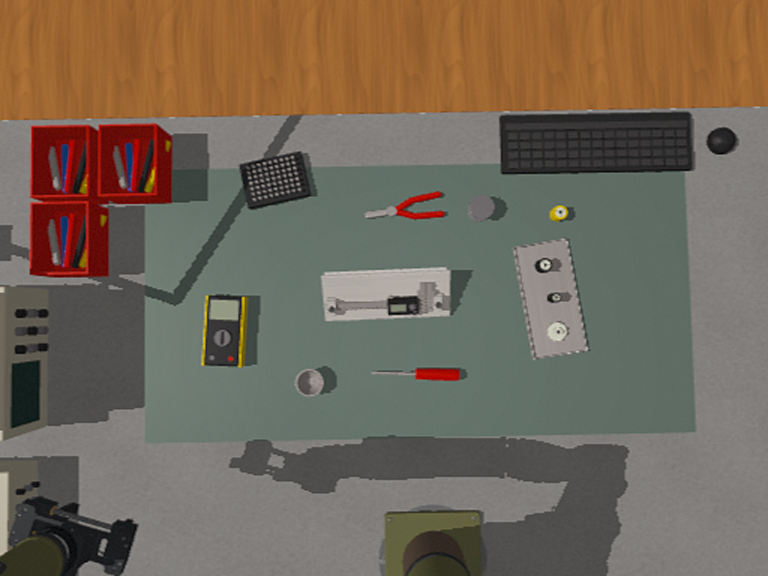

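The scene picture shows three candidate rollers:
- The thick black one with a white hub, in the tray at scene (198,290) and top (361,177).
- The thin black one in the tray at scene (171,283).
- The yellow look-alike outside the tray at scene (232,325) and top (372,142).

The thick black one fits the description: it's stubby, ribbed black with a white hub, and it's in the tray. I'll confirm it in an enlarged crop and measure the caliper.

Run:
```python
from h import *
s=snapshot("top");t=snapshot("scene");np.savez("top0.npz",**{k:s[k] for k in("frame","depth","mtx","camera_from_world")});np.savez("scene0.npz",**{k:t[k] for k in("frame","depth","mtx","camera_from_world")})
a=cv2.resize(t["frame"][240:340,130:260,::-1],(520,400),interpolation=cv2.INTER_CUBIC)
b=cv2.resize(s["frame"][170:220,205:310,::-1],(780,371),interpolation=cv2.INTER_CUBIC)
cv2.imwrite("pics/b1.png",a);cv2.imwrite("pics/b2.png",b)
for uv in[(363,177),(361,177),(365,177)]:print(at_depth(s,uv))
for uv in[(198,286),(198,290)]:print(at_depth(t,uv))
# plate plane from top depth
K=s["mtx"];T=np.linalg.inv(s["camera_from_world"])
v,u=np.mgrid[170:225,205:310];d=s["depth"][170:225,205:310]
P=(np.linalg.inv(K)@np.stack([u*d,v*d,d]).reshape(3,-1));P=(T[:3,:3]@P).T+T[:3,3]
for y in(-0.04,0.0,0.05,0.15,0.2):
    m=(abs(P[:,1]-y)<.003);q=P[m];q=q[np.argsort(q[:,0])];print(y,[(round(a,3),round(c,3)) for a,_,c in q[::4] if c>.008])
print(get_state()["clock"])
```

```text
[ 0.62361781 -0.24995592  0.03561266]
[ 0.62376509 -0.24359771  0.0352854 ]
[ 0.62340099 -0.25605506  0.03688924]
[ 0.62946878 -0.25320247  0.03672338]
[ 0.63573986 -0.2622668   0.03774584]
-0.04 [(np.float64(0.525), np.float64(0.01)), (np.float64(0.534), np.float64(0.016)), (np.float64(0.544), np.float64(0.021)), (np.float64(0.554), np.float64(0.032)), (np.float64(0.56), np.float64(0.033)), (np.float64(0.566), np.float64(0.038)), (np.float64(0.573), np.float64(0.043)), (np.float64(0.579), np.float64(0.044)), (np.float64(0.585), np.float64(0.047)), (np.float64(0.591), np.float64(0.051)), (np.float64(0.597), np.float64(0.06)), (np.float64(0.604), np.float64(0.06)), (np.float64(0.61), np.float64(0.061)), (np.float64(0.616), np.float64(0.066))]
0.0 [(np.float64(0.522), np.float64(0.01)), (np.float64(0.529), np.float64(0.014)), (np.float64(0.542), np.float64(0.036)), (np.float64(0.554), np.float64(0.049)), (np.float64(0.56), np.float64(0.051)), (np.float64(0.567), np.float64(0.052)), (np.float64(0.573), np.float64(0.058)), (np.float64(0.579), np.float64(0.06)), (np.float64(0.585), np.flo
[... 1248 characters left out ...]
t64(0.058)), (np.float64(0.607), np.float64(0.064)), (np.float64(0.613), np.float64(0.067))]
0.2 [(np.float64(0.52), np.float64(0.014)), (np.float64(0.526), np.float64(0.016)), (np.float64(0.532), np.float64(0.022)), (np.float64(0.536), np.float64(0.047)), (np.float64(0.542), np.float64(0.042)), (np.float64(0.548), np.float64(0.043)), (np.float64(0.555), np.float64(0.035)), (np.float64(0.561), np.float64(0.034)), (np.float64(0.568), np.float64(0.039)), (np.float64(0.574), np.float64(0.045)), (np.float64(0.583), np.float64(0.052)), (np.float64(0.59), np.float64(0.051)), (np.float64(0.596), np.float64(0.056)), (np.float64(0.602), np.float64(0.063)), (np.float64(0.608), np.float64(0.061))]
1.75
```

View pics/b1.png

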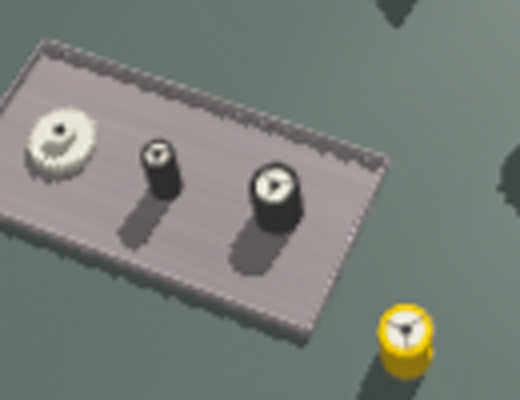

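View pics/b2.png

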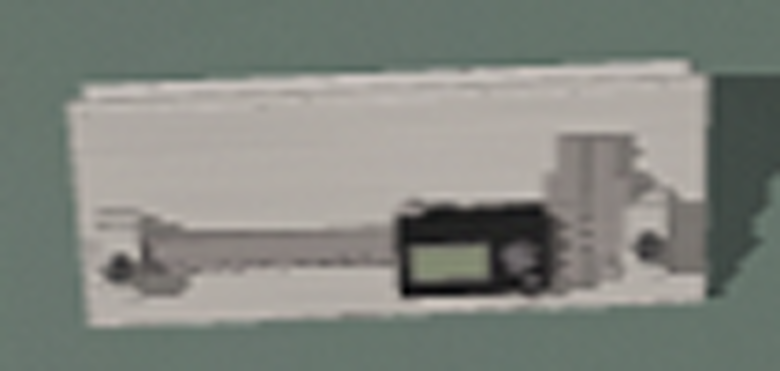

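The enlarged crop confirms it: the thick ribbed black roller with the white hub is at scene (198,288), inside the tray, and the yellow one is outside it. I'll bring the wrist camera over the caliper.

```bash
cat >> h.py <<'E'
def pose():
    st=get_state(); return np.array(st["tool_pos"]),R.from_quat(st["eef_rot"])
def plan(target,ang=None,step=0.06):
    "suggest: print rows (tool axes) to world target with tool-x heading ang deg"
    p,r=pose();x=r.as_matrix()[:,0];a=np.degrees(np.arctan2(x[1],x[0]))
    turn=0 if ang is None else (a-ang+180)%360-180
    d=np.array(target)-p;n=max(int(np.ceil(np.linalg.norm(d)/step)),int(np.ceil(abs(turn)/10.6)),1)
    print("pos",np.round(p,4),"head",round(a,2),"zdir",np.round(r.as_matrix()[:,2],4),"turn",round(turn,2),"n",n)
    for i in range(n):
        th=np.radians(a-turn*i/n);X=np.array([np.cos(th),np.sin(th),0]);Y=np.array([np.sin(th),-np.cos(th),0])
        e=d/n;print(i,np.round([e@X,e@Y,-e[2]],4),round(turn/n,2))
E
python3 - <<'E'
from h import *
plan([0.56,-0.03,0.22],3)
E
```

```text
pos [0.1834 0.5975 0.2468] head 72.94 zdir [ 0.e+00  1.e-04 -1.e+00] turn 69.94 n 13
0 [-0.0376  0.0419  0.0021] 5.38
1 [-0.0336  0.0452  0.0021] 5.38
2 [-0.0292  0.0482  0.0021] 5.38
3 [-0.0245  0.0507  0.0021] 5.38
4 [-0.0197  0.0528  0.0021] 5.38
5 [-0.0146  0.0544  0.0021] 5.38
6 [-0.0095  0.0555  0.0021] 5.38
7 [-0.0042  0.0561  0.0021] 5.38
8 [0.0011 0.0563 0.0021] 5.38
9 [0.0063 0.0559 0.0021] 5.38
10 [0.0115 0.0551 0.0021] 5.38
11 [0.0167 0.0538 0.0021] 5.38
12 [0.0216 0.052  0.0021] 5.38
```

```bash
python3 -m creep '[{"hand":0.0,"slide":[-0.038,0.042,0.002],"turn":5.4},{"hand":0.0,"slide":[-0.034,0.045,0.002],"turn":5.4},{"hand":0.0,"slide":[-0.029,0.048,0.002],"turn":5.4},{"hand":0.0,"slide":[-0.025,0.051,0.002],"turn":5.4},{"hand":0.0,"slide":[-0.020,0.053,0.002],"turn":5.4}]' 10
python3 -m creep '[{"hand":0.0,"slide":[-0.015,0.054,0.002],"turn":5.4},{"hand":0.0,"slide":[-0.010,0.056,0.002],"turn":5.4},{"hand":0.0,"slide":[-0.004,0.056,0.002],"turn":5.4},{"hand":0.0,"slide":[0.001,0.056,0.002],"turn":5.4},{"hand":0.0,"slide":[0.006,0.056,0.002],"turn":5.4}]'
python3 - <<'E'
from h import *
plan([0.56,-0.03,0.22],3)
E
```

```text
clock: 2.38
tool_pos: [0.3286, 0.3532, 0.237]
eef_rot: [0.921, 0.389, 0.0, -0.0]
contact_force: [0.9, 0.3, -0.1]
opening: 0.455
clock: 3.0
tool_pos: [0.4721, 0.111, 0.2269]
eef_rot: [0.987, 0.163, 0.0, -0.0]
contact_force: [0.7, 0.5, 0.6]
opening: 0.004
pos [0.4721 0.111  0.2269] head 18.78 zdir [ 9.e-04  6.e-04 -1.e+00] turn 15.78 n 3
0 [0.0126 0.054  0.0023] 5.26
1 [0.0175 0.0526 0.0023] 5.26
2 [0.0223 0.0507 0.0023] 5.26
```

```bash
python3 -m creep '[{"hand":0.0,"slide":[0.013,0.054,0.002],"turn":5.3},{"hand":0.0,"slide":[0.017,0.053,0.002],"turn":5.3},{"hand":0.0,"slide":[0.022,0.051,0.002],"turn":5.2},{"hand":0.0,"slide":[0.0,0.0,0.0],"turn":0}]'
python3 - <<'E'
from h import *
plan([0.56,-0.03,0.22],3)
s=snapshot("wrist");save(s,"c1",k=1.5);np.savez("w1.npz",**{k:s[k] for k in("frame","depth","mtx","camera_from_world")})
for t in("caliper","fixed_face","sliding_jaw","housing_mid","push_face","hold_top"):
    for x in pinpoint(t,s)[:2]: print(t,np.round(x["uv"],1),round(x["conf"],2),np.round(at_depth(s,x["uv"]),4))
print(get_state()["clock"])
E
```

```text
clock: 3.5
tool_pos: [0.5608, -0.0348, 0.2207]
eef_rot: [1.0, 0.023, 0.001, 0.002]
contact_force: [0.7, 0.1, 0.7]
opening: 0.006
pos [ 0.5608 -0.0348  0.2207] head 2.65 zdir [ 0.0024 -0.0033 -1.    ] turn -0.35 n 1
0 [-0.0006 -0.0048  0.0007] -0.35
caliper [258.3 136.7] 0.82 [0.5627 0.0039 0.0344]
caliper [249.5  54.3] 0.18 [0.55   0.0847 0.0543]
fixed_face [270.4 139. ] 0.91 [0.5758 0.0032 0.0436]
sliding_jaw [257.6 132.7] 0.89 [0.5615 0.0102 0.0506]
housing_mid [244.3  87.7] 0.86 [0.5459 0.0543 0.0517]
push_face [245.8  53.4] 0.64 [0.5463 0.0856 0.0519]
hold_top [238.8 107.3] 0.59 [0.541  0.0352 0.0529]
3.85
```

View pics/c1.png

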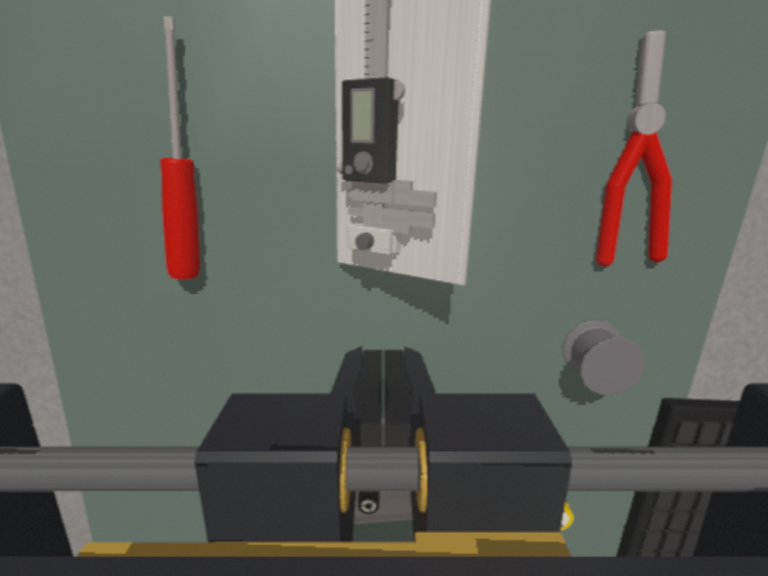

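The wrist view shows the caliper at about (245,120) px: housing at (245,88), hold button at (241,108), fixed jaw at (268,146) and the near plate corners at (225,175) and (310,190). The closed finger tips are at (256,235). Next I'll fit the caliper's frame.

```bash
cat > fit.py <<'E'
from h import *
s=dict(np.load("w1.npz"))
print(s["mtx"].round(1).tolist())
Ti=np.linalg.inv(s["camera_from_world"]);print("cam",Ti[:3,3].round(4),"fwd",Ti[:3,2].round(3))
K=s["mtx"];v,u=np.mgrid[0:384,0:512];d=s["depth"]
P=(np.linalg.inv(K)@np.stack([u*d,v*d,d]).reshape(3,-1));P=((Ti[:3,:3]@P).T+Ti[:3,3]).reshape(384,512,3)
q=P[20:130,285:312].reshape(-1,3)  # clear plate zone
A=np.c_[q[:,:2],np.ones(len(q))];c,*_=np.linalg.lstsq(A,q[:,2],rcond=None)
res=q[:,2]-A@c;m=abs(res)<.004;c,*_=np.linalg.lstsq(A[m],q[m,2],rcond=None)
n=np.array([-c[0],-c[1],1]);n/=np.linalg.norm(n);print("normal",n.round(4),"tilt",np.degrees(np.arccos(n[2])).round(2),"yaw",np.degrees(np.arctan2(-n[1],-n[0])).round(2),"std",q[m,2].std(),(q[m,2]-A[m]@c).std())
# table height
for r in((60,60),(200,100),(60,330)):print("table",P[r[0],r[1]].round(4))
def onplate(uv):
    o,dd=ray(s,uv);t=(c[2]-o[2]+c[0]*o[0]+c[1]*o[1])/(dd[2]-c[0]*dd[0]-c[1]*dd[1]);return o+dd*t
for nm,uv in dict(lowc=(225.3,175.3),upc=(310.3,190),lowedge=(223.3,2),upedge=(326.3,2)).items():print(nm,onplate(uv).round(4))
# tips
w=P[225:300,225:290];print("tip rows")
for r in range(228,262,4):
    row=P[r,225:290];mm=row[:,2]>0.15;print(r,row[mm][:,0].min().round(4) if mm.any() else None,row[mm][:,0].max().round(4) if mm.any() else None,np.median(row[mm][:,1:],axis=0).round(4) if mm.any() else None, mm.sum())
E
python3 fit.py
python3 - <<'E'
import cv2,numpy as np
f=np.load("w1.npz")["frame"][:,:,::-1]
cv2.imwrite("pics/c2.png",cv2.resize(f[40:200,210:330],(600,800)[::1],interpolation=cv2.INTER_CUBIC)[:600])
cv2.imwrite("pics/c3.png",cv2.resize(f[110:195,215:320],(741,600),interpolation=cv2.INTER_CUBIC))
E
```

```text
[[286.8, 0.0, 255.0], [0.0, 286.8, 191.6], [0.0, 0.0, 1.0]]
cam [0.5565 0.048  0.3581] fwd [ 0.016 -0.319 -0.948]
normal [-0.455  -0.002   0.8905] tilt 27.06 yaw 0.25 std 0.0029543053506303736 0.0008725817840848803
table [0.3336 0.0755 0.0006]
table [ 0.3578 -0.0933  0.0011]
table [0.6407 0.0895 0.001 ]
lowc [ 0.5249 -0.0469  0.0187]
upc [ 0.6203 -0.0455  0.0675]
lowedge [0.5204 0.1368 0.0168]
upedge [0.6161 0.1282 0.0657]
tip rows
228 None None None 0
232 0.5495 0.5701 [-0.024   0.2143] 10
236 0.546 0.5735 [-0.0251  0.2172] 52
240 0.5459 0.5735 [-0.0252  0.2216] 55
244 0.5453 0.5743 [-0.025   0.2265] 58
248 0.5451 0.5744 [-0.0251  0.2304] 60
252 0.5454 0.575 [-0.0252  0.234 ] 62
256 0.5459 0.5751 [-0.0251  0.2377] 63
260 0.5462 0.5756 [-0.0251  0.241 ] 65
```

View pics/c3.png

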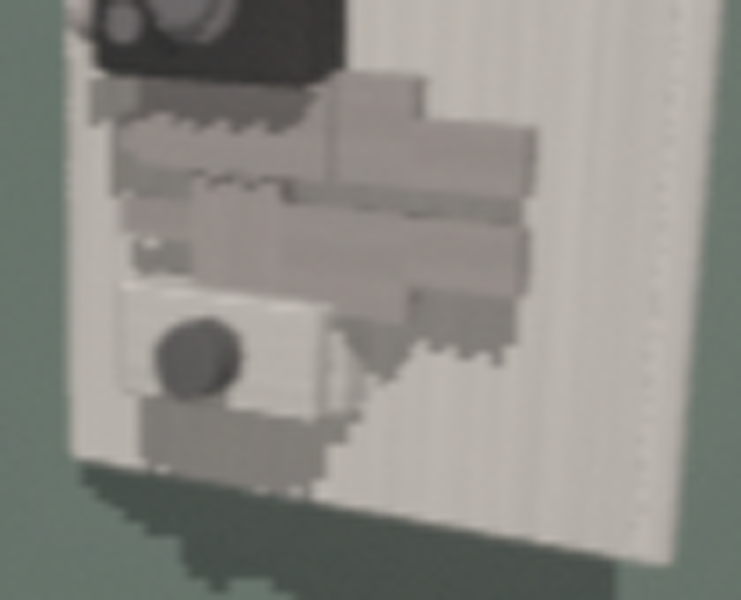

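```bash
cat > fit2.py <<'E'
from h import *
from scipy.optimize import least_squares
s=dict(np.load("w1.npz"))
o_=lambda a,k:(a,k)
F=[((-48,-50,0),0,(225.2,174.9)),((62,-50,0),0,(309.9,189.7)),((40,0,12),0,(289.4,142.3)),((40,-16,12),0,(289.1,151.8)),
((40,0,12),1,(290.8,136.9)),((40,16,12),1,(290.9,127.7)),((-29,14,22),1,(228.7,120)),((9,14,22),1,(263.9,121.8)),((-29,80,22),1,(229.5,53)),((9,80,22),1,(264.9,53)),((-10,27,26),1,(242,108))]
def Rm(yaw,tilt=30): return (R.from_euler('z',yaw)*R.from_euler('y',-np.radians(tilt))).as_matrix()
def f(x):
    M=Rm(x[3]);e=[]
    for p,k,uv in F:
        w=x[:3]+M@((np.array(p)+[0,k*x[4]*1000,0])/1000)
        e+=list(proj(s,w)-uv)
    for uv,X in(((223.3,2),-48),((326.3,2),62)):
        a=proj(s,x[:3]+M@np.array([X/1000,.12,0]));b=proj(s,x[:3]+M@np.array([X/1000,.22,0]))
        t=(uv[1]-a[1])/(b[1]-a[1]);e.append((a+t*(b-a))[0]-uv[0])
    return e
r=least_squares(f,[.565,.0,.035,.05,.01],loss="soft_l1")
x=r.x;print("origin",x[:3].round(4),"yaw",np.degrees(x[3]).round(2),"open",x[4].round(4));print(np.array(f(x)).round(1).tolist())
np.save("cal.npy",x)
E
python3 fit2.py
```

```text
origin [0.5664 0.0026 0.0312] yaw 1.23 open 0.0049
[1.7, -1.0, 0.2, -0.6, 0.5, 0.1, -0.2, 5.8, -0.6, 0.7, 0.3, -6.1, 0.4, -0.1, -4.5, 0.5, -0.7, 0.5, -3.5, -1.3, -0.1, 0.4, 2.4, 0.6]
```

```bash
sed -i 's/((9,14,22),1/((9,14,7),1/;s/((9,80,22),1/((9,80,7),1/;s/((40,-16,12),0,(289.1,151.8)),//;s/((40,16,12),1,(290.9,127.7)),//' fit2.py; python3 fit2.py
python3 - <<'E'
from h import *
import sys
exec(open("fit2.py").read().split("r=least")[0])
x=np.load("cal.npy")
for n in("top0","scene0","w1"):
    t=dict(np.load(n+".npz"));M=Rm(x[3]);im=cv2.resize(t["frame"][:,:,::-1],None,fx=6,fy=6,interpolation=cv2.INTER_CUBIC)
    def seg(a,b,c=(0,0,255)):
        pts=[tuple(int(6*z+2.5) for z in proj(t,x[:3]+M@(np.array(p)/1000))) for p in(a,b)];cv2.line(im,*pts,c,1);return pts[0]
    O=x[4]*1000
    def rect(x0,x1,y0,y1,z,c):
        q=[(x0,y0,z),(x1,y0,z),(x1,y1,z),(x0,y1,z)]
        for i in range(4):l=seg(q[i],q[(i+1)%4],c)
    rect(-48,62,-50,220,0,(0,0,255));rect(0,40,-16,0,12,(255,0,0));rect(0,40,O,O+16,12,(0,255,0));rect(-29,9,14+O,80+O,22,(0,255,255));rect(-26,10,-32,-14,27,(255,0,255));rect(-13,-7,24+O,30+O,26,(255,255,0))
    c=[int(6*z) for z in proj(t,x[:3]+M@np.array([0.005,.05,0]))]
    cv2.imwrite("pics/d_%s.png"%n,im[max(c[1]-300,0):c[1]+300,max(c[0]-400,0):c[0]+400])
E
```

```text
origin [0.5656 0.0026 0.0338] yaw 1.53 open 0.0053
[1.2, -0.3, 0.2, -0.1, 0.1, 0.3, -1.0, 0.5, -0.6, -0.0, 1.6, -0.7, -2.1, -0.1, 2.7, -0.1, -1.1, 0.3, 0.7, -0.3]
```

View pics/d_w1.png

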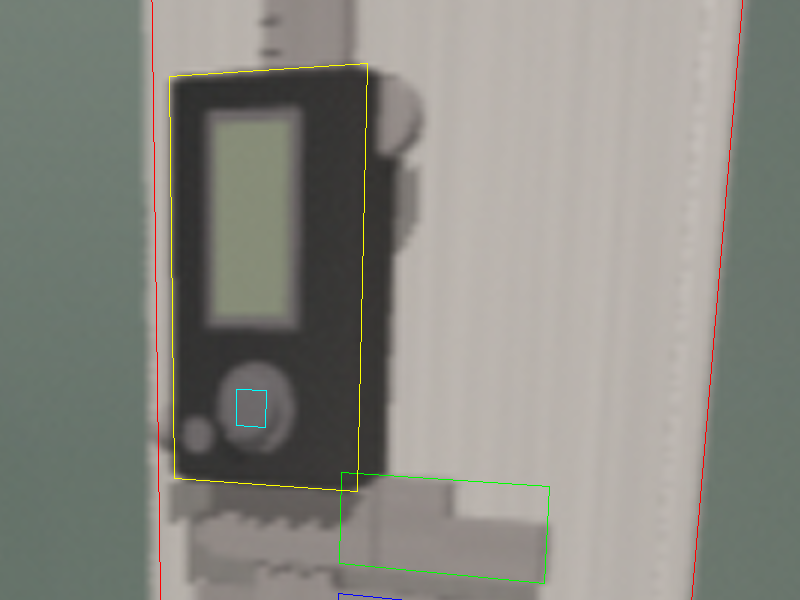

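View pics/d_top0.png

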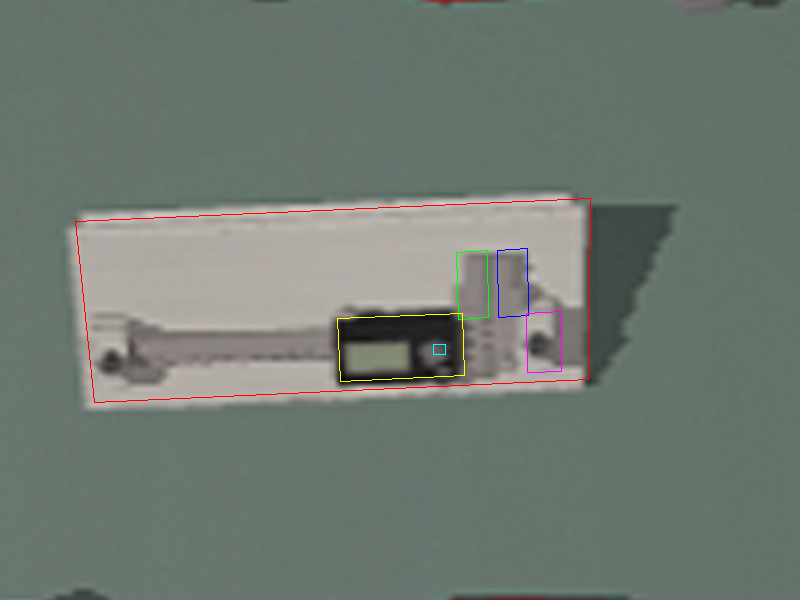

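View pics/d_scene0.png

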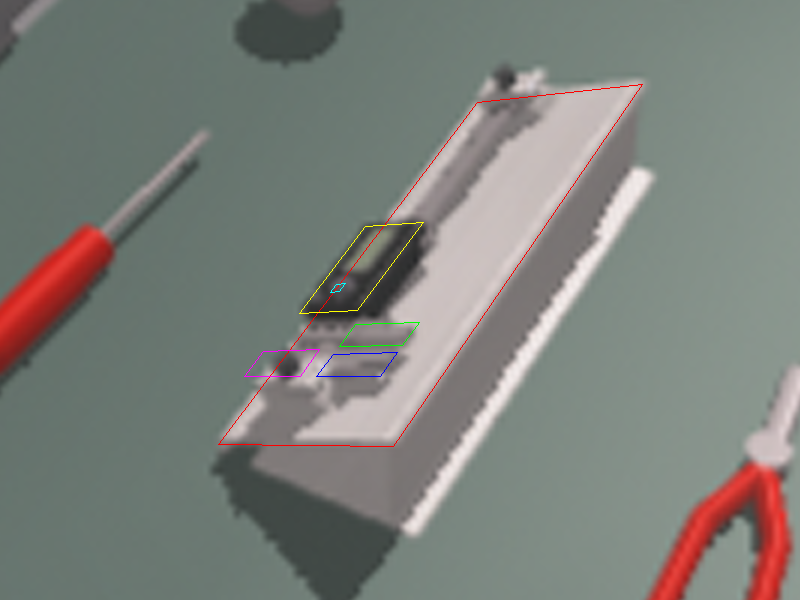

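The overlays match all three views within about 2 mm. Caliper origin is [0.5656, 0.0026, 0.0338], yaw is about 1.5° and the opening is about 5 mm. To open the jaw I'll lower the closed fingers between the clamp and the housing, then push +y.

Run:
```python
from h import *
plan([0.5487,0.0045,0.0800],1.5)
```

```text
pos [ 0.5586 -0.0276  0.2208] head 3.29 zdir [-2.e-04  8.e-04 -1.e+00] turn 1.79 n 3
0 [-0.0027 -0.0109  0.0469] 0.6
1 [-0.0028 -0.0108  0.0469] 0.6
2 [-0.0029 -0.0108  0.0469] 0.6
```

```bash
python3 -m creep '[{"hand":0.0,"slide":[-0.004,-0.016,0.0],"turn":1.8},{"hand":0.0,"slide":[-0.0045,-0.0165,0.047],"turn":0},{"hand":0.0,"slide":[0,0,0.047],"turn":0},{"hand":0.0,"slide":[0,0,0.047],"turn":0},{"hand":0.0,"slide":[0,0,0],"turn":0}]'
python3 - <<'E'
from h import *
plan([0.5487,0.0048,0.0565],1.5)
s=snapshot("wrist");save(s,"e1",(200,150,330,280),5);save(s,"e1b",k=1.5)
E
```

```text
clock: 4.47
tool_pos: [0.5466, 0.0038, 0.0772]
eef_rot: [1.0, 0.013, -0.004, -0.0]
contact_force: [0.4, -1.3, 0.6]
opening: -0.001
pos [0.5466 0.0038 0.0772] head 1.43 zdir [-7.1e-03  1.0e-04 -1.0e+00] turn -0.07 n 1
0 [ 0.0021 -0.0009  0.0207] -0.07
```

View pics/e1b.png

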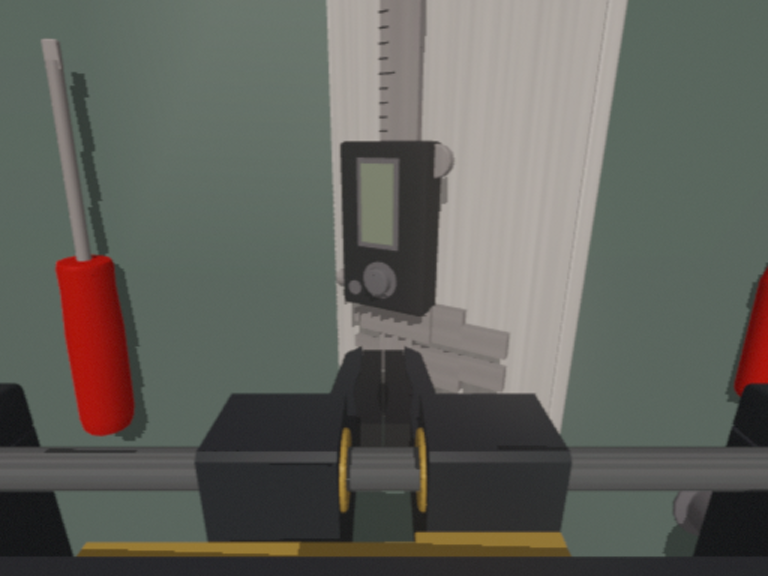

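The closed fingers at (256,240) sit just in front of the housing face at about (258,205) and clear of the clamp. I'll go down and push.

```bash
python3 -m creep '[{"hand":0.0,"slide":[0.002,0,0.012],"turn":0},{"hand":0.0,"slide":[0,0,0.008],"turn":0},{"hand":0.0,"slide":[0,0,0],"turn":0}]'
python3 - <<'E'
from h import *
plan([0.5487,0.0048,0.0565],1.5);print(get_state()["contact_force"])
E
```

```text
clock: 4.9
tool_pos: [0.5513, 0.003, 0.0599]
eef_rot: [1.0, 0.012, 0.0, -0.0]
contact_force: [-0.1, 0.6, -0.2]
opening: 0.001
pos [0.5513 0.003  0.0599] head 1.34 zdir [ 1.e-04  1.e-04 -1.e+00] turn -0.16 n 1
0 [-0.0025 -0.0019  0.0034] -0.16
[-0.09119525  0.62120872 -0.21074476]
```

```bash
python3 -m creep '[{"hand":0.0,"slide":[-0.002,0,0.002],"turn":0},{"hand":0.0,"slide":[0,-0.008,0],"turn":0},{"hand":0.0,"slide":[0,-0.012,0],"turn":0},{"hand":0.0,"slide":[0,-0.015,0],"turn":0},{"hand":0.0,"slide":[0,0,0],"turn":0}]'
python3 - <<'E'
from h import *
plan([0.5487,0.0048,0.0565],1.5);print(get_state()["contact_force"])
s=snapshot("wrist");save(s,"e2",k=1.5)
E
```

```text
clock: 5.52
tool_pos: [0.5484, 0.0408, 0.0577]
eef_rot: [1.0, 0.013, 0.0, -0.001]
contact_force: [-1.0, -0.2, 0.4]
opening: 0.004
pos [0.5484 0.0408 0.0577] head 1.54 zdir [ 2.0e-04  1.9e-03 -1.0e+00] turn 0.04 n 1
0 [-0.0007  0.036   0.0012] 0.04
[-1.04387065 -0.22448787  0.38011305]
```

View pics/e2.png

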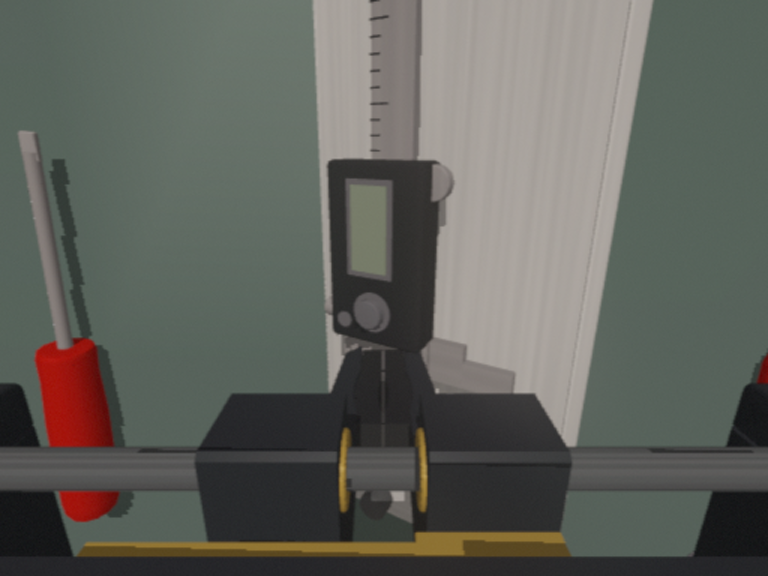

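The housing is moving with the fingers: its front face at about (250,230) is right at the finger tips. Keep pushing.

```bash
python3 -m creep '[{"hand":0.0,"slide":[0,-0.012,0],"turn":0},{"hand":0.0,"slide":[0,-0.015,0],"turn":0},{"hand":0.0,"slide":[0,-0.011,0],"turn":0},{"hand":0.0,"slide":[0,-0.004,0],"turn":0},{"hand":0.0,"slide":[0,0,0],"turn":0}]'
python3 - <<'E'
from h import *
plan([0.5487,0.086,0.0565],1.5);print(get_state()["contact_force"])
E
```

```text
clock: 6.2
tool_pos: [0.5473, 0.0811, 0.0577]
eef_rot: [1.0, 0.012, -0.0, -0.001]
contact_force: [-1.1, 0.1, -1.2]
opening: 0.007
pos [0.5473 0.0811 0.0577] head 1.41 zdir [-2.e-04  1.e-03 -1.e+00] turn -0.09 n 1
0 [ 0.0015 -0.0048  0.0012] -0.09
[-1.14500692  0.13851628 -1.23583633]
```

```bash
python3 -m creep '[{"hand":0.0,"slide":[0.001,-0.005,0],"turn":0},{"hand":0.0,"slide":[0,0,0],"turn":0},{"hand":0.0,"slide":[0,0.006,-0.01],"turn":0},{"hand":0.0,"slide":[0,0.02,-0.05],"turn":0},{"hand":0.0,"slide":[0,0.02,-0.055],"turn":0}]'
python3 - <<'E'
from h import *
print(get_state()["q"].round(3))
t=dict(np.load("top0.npz"));s=dict(np.load("scene0.npz"))
# roller hub: white blob in each
def blob(im,c,r):
    g=im["frame"][c[1]-r:c[1]+r,c[0]-r:c[0]+r].astype(int)
    d=im["depth"];m=(g.min(2)>150);ys,xs=np.nonzero(m);return xs.mean()+c[0]-r,ys.mean()+c[1]-r,len(xs)
for im,c,r in((t,(363,177),5),(s,(198,286),7)):
    b=blob(im,c,r);print(b,at_z(im,b[:2],0.0365).round(4))
cv2.imwrite("pics/f0.png",cv2.resize(t["frame"][150:250,335:400,::-1],None,fx=6,fy=6,interpolation=cv2.INTER_CUBIC))
# tray orientation
plan([0.60,-0.25,0.20],91.5)
E
```

```text
clock: 6.82
tool_pos: [0.5492, 0.0382, 0.1741]
eef_rot: [1.0, 0.012, -0.0, -0.0]
contact_force: [0.6, 0.8, 0.4]
opening: 0.004
[-0.199  0.695  0.076  1.871 -0.089  0.579 -0.042]
(np.float64(363.3333333333333), np.float64(176.33333333333334), 24) [ 0.6257 -0.2509  0.0365]
(np.float64(197.48648648648648), np.float64(283.93243243243245), 74) [ 0.6252 -0.2492  0.0365]
pos [0.5492 0.0382 0.1741] head 1.35 zdir [-7.e-04  0.e+00 -1.e+00] turn -90.15 n 9
0 [ 0.0049  0.0321 -0.0029] -10.02
1 [-0.0008  0.0325 -0.0029] -10.02
2 [-0.0064  0.0319 -0.0029] -10.02
3 [-0.0119  0.0303 -0.0029] -10.02
4 [-0.0169  0.0277 -0.0029] -10.02
5 [-0.0215  0.0244 -0.0029] -10.02
6 [-0.0254  0.0203 -0.0029] -10.02
7 [-0.0286  0.0155 -0.0029] -10.02
8 [-0.0308  0.0103 -0.0029] -10.02
```

View pics/f0.png

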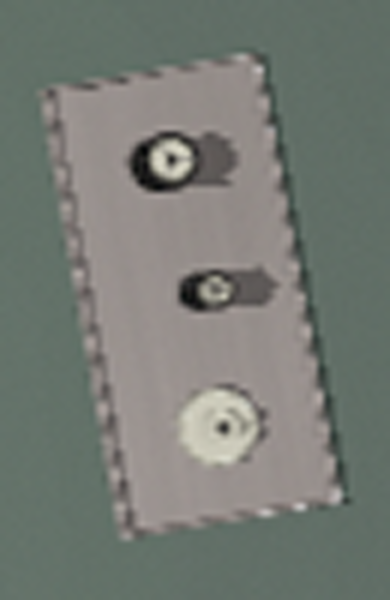

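The crop shows the thick roller with its hub at top (363,176), and both views give [0.6255, -0.250] with its top at 36.5 mm. I'll go there with the tool's x axis along the caliper's y.

```bash
python3 -m creep '[{"hand":0.06,"slide":[0.007,0.032,-0.002],"turn":-10},{"hand":0.06,"slide":[0.002,0.033,0],"turn":-10},{"hand":0.06,"slide":[-0.004,0.032,0],"turn":-10},{"hand":0.06,"slide":[-0.009,0.032,0],"turn":-10},{"hand":0.06,"slide":[-0.015,0.030,0],"turn":-10}]'
python3 -m creep '[{"hand":0.06,"slide":[-0.020,0.028,0],"turn":-10},{"hand":0.06,"slide":[-0.024,0.024,0],"turn":-10},{"hand":0.06,"slide":[-0.028,0.020,0],"turn":-10},{"hand":0.06,"slide":[-0.030,0.015,0],"turn":-10},{"hand":0.06,"slide":[0,0,0],"turn":0}]'
python3 - <<'E'
from h import *
plan([0.6255,-0.25,0.11],91.5)
E
```

```text
clock: 7.45
tool_pos: [0.5913, -0.1222, 0.1755]
eef_rot: [0.9, 0.435, 0.0, 0.0]
contact_force: [-0.2, 0.1, -0.6]
opening: 0.551
clock: 8.07
tool_pos: [0.6297, -0.2563, 0.1748]
eef_rot: [0.701, 0.713, -0.001, 0.001]
contact_force: [-0.3, 0.4, -0.1]
opening: 0.682
pos [ 0.6297 -0.2563  0.1748] head 90.98 zdir [ 7.0e-04 -2.8e-03 -1.0e+00] turn -0.52 n 2
0 [ 0.0032 -0.002   0.0324] -0.26
1 [ 0.0032 -0.002   0.0324] -0.26
```

```bash
python3 -m creep '[{"hand":0.06,"slide":[0.006,-0.004,0.033],"turn":-0.5},{"hand":0.06,"slide":[0,0,0.033],"turn":0},{"hand":0.06,"slide":[0,0,0],"turn":0}]'
python3 - <<'E'
from h import *
s=snapshot("wrist");save(s,"g1",k=1.5)
plan([0.6255,-0.25,0.0295],91.5)
np.savez("w2.npz",**{k:s[k] for k in("frame","depth","mtx","camera_from_world")})
for x in pinpoint("roller_mid",s)[:2]:print(np.round(x["uv"],1),round(x["conf"],2),at_z(s,x["uv"],.0195).round(4))
E
```

```text
clock: 8.45
tool_pos: [0.624, -0.2439, 0.1069]
eef_rot: [0.696, 0.718, -0.001, -0.002]
contact_force: [-0.9, 0.5, -0.4]
opening: 0.681
pos [ 0.6256 -0.2444  0.1087] head 91.84 zdir [-1.6e-03  6.0e-04 -1.0e+00] turn 0.34 n 2
0 [-0.0028 -0.0001  0.0396] 0.17
1 [-0.0028 -0.0001  0.0396] 0.17
[241.5 205.2] 0.86 [ 0.6282 -0.2551  0.0195]
[205.  310.4] 0.59 [ 0.7367 -0.2881  0.0195]
```

View pics/g1.png

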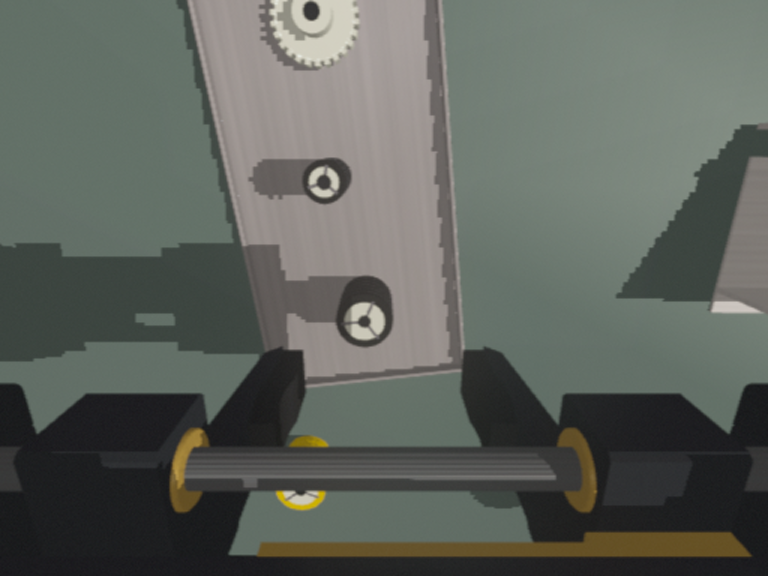

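The thick roller's hub is at (243,214), with the open fingers on either side at columns 203 and 308. The thin roller at (215,121) and the gear stay clear.

Run:
```python
from h import *
s=dict(np.load("w2.npz"))
print(at_z(s,(242.7,214.2),.0365),at_depth(s,(242.7,214.2)))
plan([0.6255,-0.251,0.0600],91.5)
```

```text
[ 0.62923214 -0.25334563  0.0365    ] [ 0.62906965 -0.25333296  0.03689021]
pos [ 0.6266 -0.2447  0.1098] head 91.83 zdir [ 0.0011  0.     -1.    ] turn 0.33 n 1
0 [-0.0063 -0.0013  0.0498] 0.33
```

```bash
python3 -m creep '[{"hand":0.06,"slide":[-0.0075,0,0.03],"turn":0.3},{"hand":0.06,"slide":[0,0,0.02],"turn":0},{"hand":0.06,"slide":[0,0,0],"turn":0}]'
python3 - <<'E'
from h import *
s=snapshot("wrist");save(s,"g2",k=1.5)
plan([0.627,-0.252,0.0295],91.5)
E
```

```text
clock: 8.93
tool_pos: [0.6256, -0.2521, 0.058]
eef_rot: [0.698, 0.717, -0.0, -0.001]
contact_force: [0.3, 0.1, 0.3]
opening: 0.677
pos [ 0.6265 -0.2521  0.059 ] head 91.55 zdir [ 0.e+00  6.e-04 -1.e+00] turn 0.05 n 1
0 [0.0001 0.0005 0.0295] 0.05
```

View pics/g2.png

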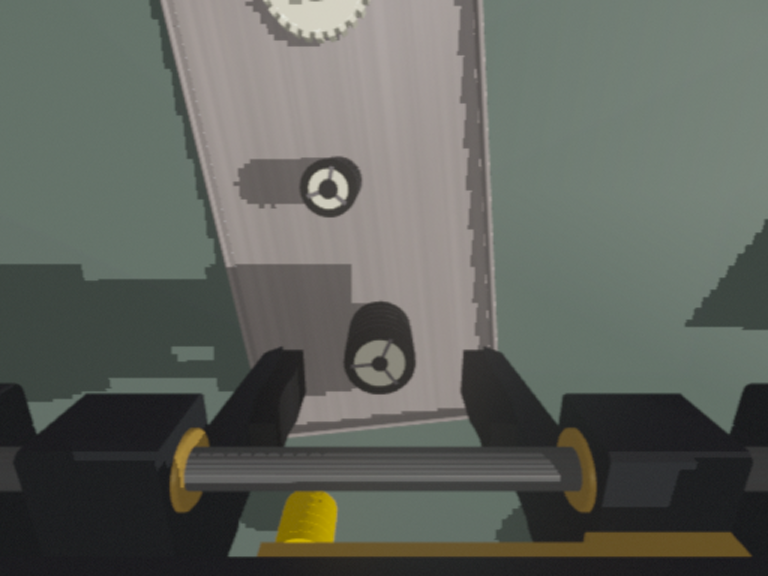

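The roller is centred at (253,242) between the fingers. I'll go down and grip at 8 N.

```bash
python3 -m creep '[{"hand":0.06,"slide":[0,0.0005,0.016],"turn":0},{"hand":0.06,"slide":[0,0,0.0135],"turn":0},{"hand":0.06,"slide":[0,0,0],"turn":0},{"hand":0.02,"slide":[0,0,0],"turn":0},{"hand":0.02,"slide":[0,0,0],"turn":0}]' 8
python3 -m creep '[{"hand":0.02,"slide":[0,0,0],"turn":0},{"hand":0.02,"slide":[0,0,0],"turn":0}]'
python3 - <<'E'
from h import *
st=get_state();print(st["opening"]*88.1,st["contact_force"])
s=snapshot("wrist");save(s,"g3",k=1.5)
plan([0.627,-0.252,0.0295],91.5)
E
```

```text
clock: 9.6
tool_pos: [0.6272, -0.2527, 0.0297]
eef_rot: [0.698, 0.717, 0.0, 0.0]
contact_force: [-0.4, 0.3, 0.5]
opening: 0.478
clock: 9.85
tool_pos: [0.6271, -0.2527, 0.0296]
eef_rot: [0.698, 0.717, 0.0, 0.0]
contact_force: [0.6, 0.2, 1.0]
opening: 0.336
29.559431932736697 [0.64210435 0.2368928  1.02976658]
pos [ 0.6271 -0.2527  0.0296] head 91.54 zdir [ 6.e-04 -2.e-04 -1.e+00] turn 0.04 n 1
0 [ 0.0008 -0.0001  0.0001] 0.04
```

View pics/g3.png

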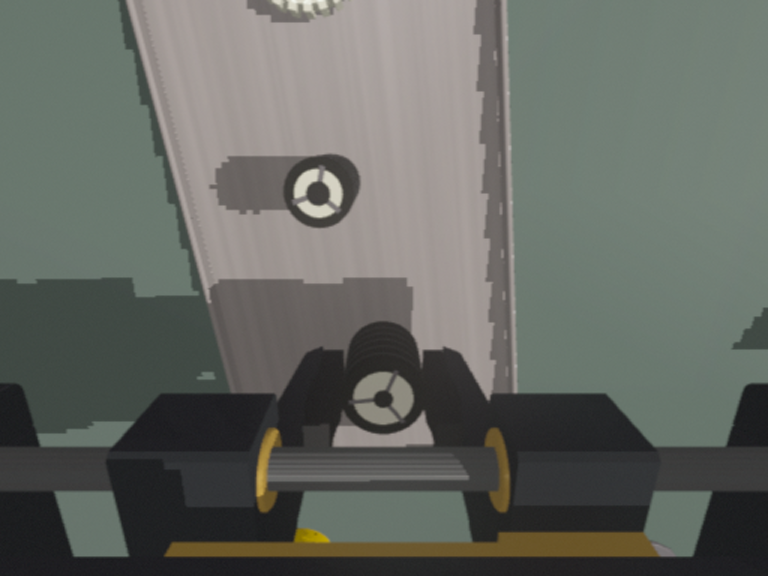

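The roller is held: the opening reads 29.6 mm, with the hub at (256,266) between the pads. I'll lift it and carry it over the caliper.

```bash
python3 -m creep '[{"hand":0.02,"slide":[0,0,-0.03],"turn":0},{"hand":0.02,"slide":[0,0,-0.06],"turn":0},{"hand":0.02,"slide":[0.02,-0.005,-0.05],"turn":0},{"hand":0.02,"slide":[0.05,-0.01,0],"turn":0},{"hand":0.02,"slide":[0.05,-0.01,0],"turn":0}]'
cat >> h.py <<'E'
def cw(p,x=None):
    x=np.load("cal.npy") if x is None else x
    M=(R.from_euler('z',x[3])*R.from_euler('y',-np.radians(30))).as_matrix(); return x[:3]+M@(np.array(p)/1000)
def wc(w):
    x=np.load("cal.npy")
    M=(R.from_euler('z',x[3])*R.from_euler('y',-np.radians(30))).as_matrix(); return M.T@(np.array(w)-x[:3])*1000
E
python3 - <<'E'
from h import *
t=cw((32.5,21,30.9));print(t)
plan(t+[0,0,.06],91.5)
E
```

```text
clock: 10.52
tool_pos: [0.5986, -0.1324, 0.1701]
eef_rot: [0.698, 0.716, 0.001, 0.001]
contact_force: [0.3, 0.3, -1.1]
opening: 0.339
[0.57777408 0.02395255 0.07685197]
pos [ 0.5986 -0.1324  0.1701] head 91.46 zdir [ 0.0019  0.     -1.    ] turn -0.04 n 3
0 [ 0.0523 -0.0056  0.0111] -0.01
1 [ 0.0523 -0.0056  0.0111] -0.01
2 [ 0.0523 -0.0056  0.0111] -0.01
```

```bash
python3 -m creep '[{"hand":0.02,"slide":[0.052,-0.006,0],"turn":0},{"hand":0.02,"slide":[0.052,-0.005,0.01],"turn":0},{"hand":0.02,"slide":[0.046,-0.005,0.02],"turn":0},{"hand":0.02,"slide":[0,0,0],"turn":0}]'
python3 - <<'E'
from h import *
t=cw((32.5,21,30.9))
s=snapshot("wrist");save(s,"i1",k=1.5);np.savez("w3.npz",**{k:s[k] for k in("frame","depth","mtx","camera_from_world")})
s=snapshot("scene");save(s,"i2",(170,120,320,240),5)
plan(t+[0,0,.02],91.5)
E
```

```text
clock: 11.02
tool_pos: [0.577, 0.0221, 0.1384]
eef_rot: [0.694, 0.72, 0.0, -0.002]
contact_force: [1.2, -0.2, -0.6]
opening: 0.339
pos [0.5785 0.0161 0.1391] head 91.6 zdir [-4.e-04 -7.e-04 -1.e+00] turn 0.1 n 1
0 [ 0.0079 -0.0005  0.0423] 0.1
```

View pics/i1.png

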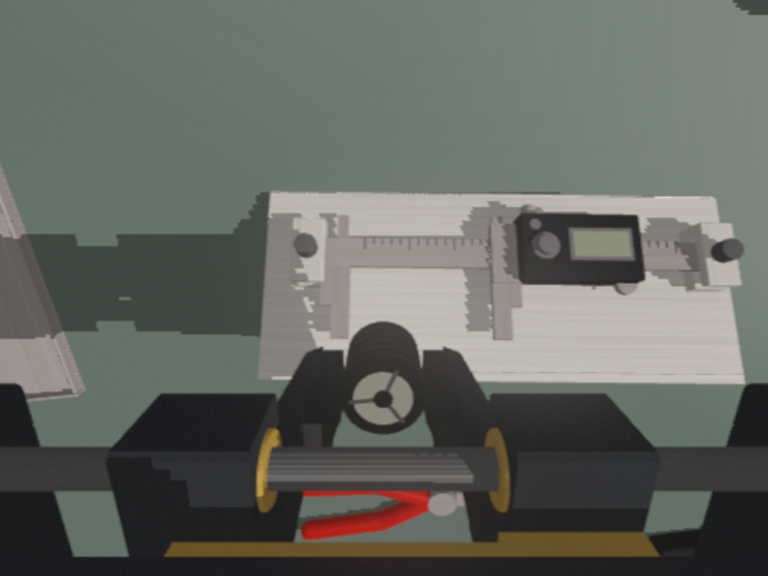

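View pics/i2.png

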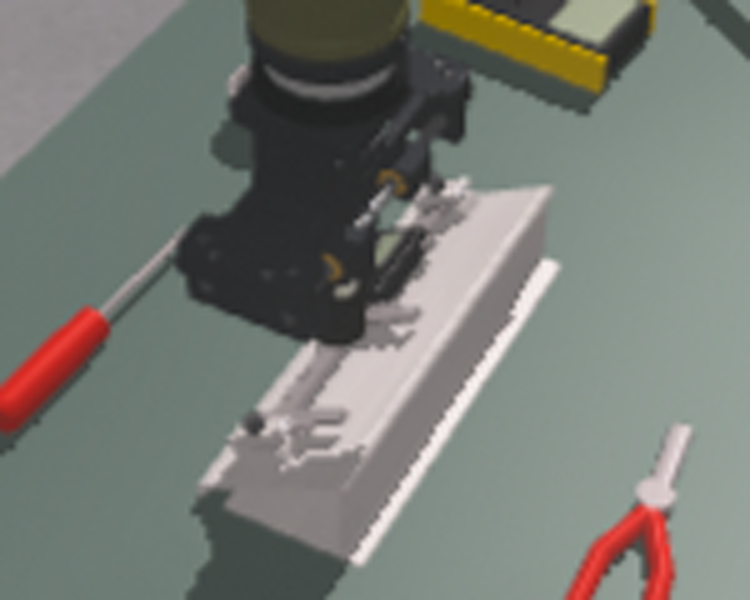

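The wrist view shows the opened caliper clearly: plate corners at (179,128), (479,132), (495,255) and (173,252), fixed jaw end at (232,225) and sliding jaw end at (330,227). I'll refit the frame from this.

```bash
python3 - <<'E'
import cv2,numpy as np
f=np.load("w3.npz")["frame"][:,:,::-1]
cv2.imwrite("pics/i3.png",cv2.resize(f[120:262,165:345],(790,623)[::1],interpolation=cv2.INTER_CUBIC)[:600])
E
cat > fit3.py <<'E'
from h import *
from scipy.optimize import least_squares
s=dict(np.load("w3.npz"))
F=[((-48,-50,0),0,(179,128)),((-48,220,0),0,(478.5,132)),((62,220,0),0,(495.3,254.5)),((62,-50,0),0,(173.2,252)),((40,0,12),0,(232,225.5)),((40,0,12),1,(330,226.5)),((-29,14,22),1,(345,143)),((-29,80,22),1,(426,144))]
def Rm(yaw,tilt=30): return (R.from_euler('z',yaw)*R.from_euler('y',-np.radians(tilt))).as_matrix()
def f(x):
    M=Rm(x[3]);e=[]
    for p,k,uv in F:
        e+=list(proj(s,x[:3]+M@((np.array(p)+[0,k*x[4]*1000,0])/1000))-uv)
    return e
r=least_squares(f,[.565,.0,.035,.02,.07],loss="soft_l1")
x=r.x;print("origin",x[:3].round(4),"yaw",np.degrees(x[3]).round(2),"open",x[4].round(4));print(np.array(f(x)).round(1).tolist());np.save("cal3.npy",x)
E
python3 fit3.py
```

```text
origin [0.565  0.0038 0.0347] yaw 1.28 open 0.0785
[1.6, 0.8, -2.2, 0.4, 0.5, 1.2, -0.9, 0.5, 0.3, -0.2, -0.6, -0.2, 1.0, -1.7, -0.2, -1.7]
```

View pics/i3.png

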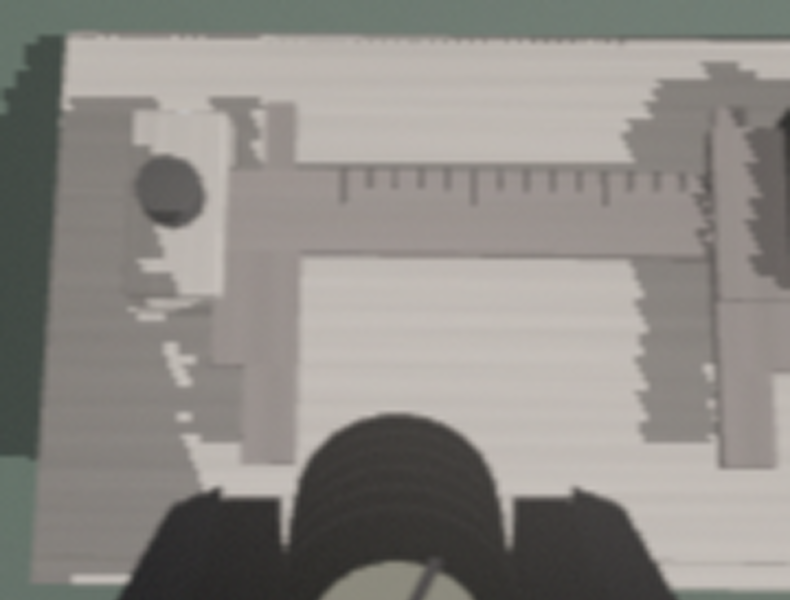

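Run:
```python
from h import *
np.save("cal.npy",np.array([.5653,.0034,.0343,np.radians(1.4),.0785]))
t=cw((32.5,21,30.9));print(t)
plan(t+[0,0,.008],91.4);print(get_state()["clock"])
```

```text
[0.57747896 0.02470392 0.07731018]
pos [0.5785 0.0161 0.1391] head 91.6 zdir [-4.e-04 -7.e-04 -1.e+00] turn 0.2 n 1
0 [ 0.0086 -0.0008  0.0538] 0.2
11.125
```

```bash
python3 -m creep '[{"hand":0.02,"slide":[0.006,-0.001,0.027],"turn":0.2},{"hand":0.02,"slide":[0,0,0.024],"turn":0},{"hand":0.02,"slide":[0,0,0],"turn":0},{"hand":0.02,"slide":[0,0,0],"turn":0}]'
python3 - <<'E'
from h import *
t=cw((32.5,21,30.9))
plan(t,91.4);print(get_state()["contact_force"])
E
```

```text
clock: 11.62
tool_pos: [0.5783, 0.0209, 0.0891]
eef_rot: [0.7, 0.715, 0.0, 0.001]
contact_force: [0.7, 0.4, -0.2]
opening: 0.334
pos [0.5783 0.0209 0.0891] head 91.22 zdir [ 1.5e-03 -3.0e-04 -1.0e+00] turn -0.18 n 1
0 [ 0.0038 -0.0007  0.0118] -0.18
[ 0.73145336  0.41738326 -0.21865074]
```

```bash
python3 -m creep '[{"hand":0.02,"slide":[0.004,-0.001,0.006],"turn":0},{"hand":0.02,"slide":[0,0,0.003],"turn":0},{"hand":0.02,"slide":[0,0,0],"turn":0}]'
python3 -m creep '[{"hand":0.02,"slide":[0,0,0.002],"turn":0},{"hand":0.02,"slide":[0,0,0],"turn":0}]'
python3 - <<'E'
from h import *
p,_=pose();print(wc(p),get_state()["contact_force"],get_state()["moment"])
s=snapshot("wrist");save(s,"j1",k=1.5)
E
```

```text
clock: 12.0
tool_pos: [0.5765, 0.0266, 0.0795]
eef_rot: [0.699, 0.715, 0.0, 0.0]
contact_force: [0.2, 0.7, 1.0]
opening: 0.337
clock: 12.25
tool_pos: [0.5757, 0.0265, 0.0777]
eef_rot: [0.699, 0.715, -0.0, -0.0]
contact_force: [-2.0, 0.3, 5.8]
opening: 0.336
[31.22070532 22.85304671 32.08771655] [-2.0396294   0.29390025  5.78713523] [0.22257892 0.57823119 0.04111682]
```

View pics/j1.png

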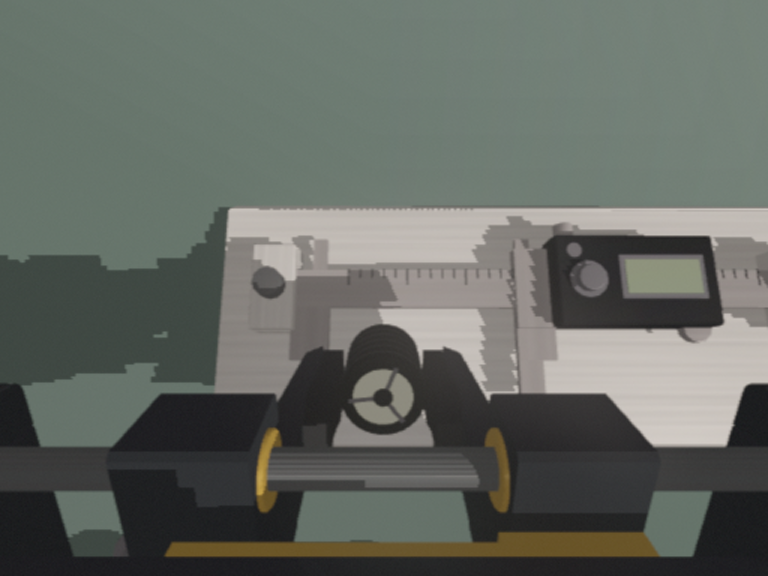

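It touches the plate at 6 N, with the roller at (255,264) between the jaws at (215,225) and (352,240). Now I'll roll it about its upper foot edge onto the plate by moving along a 30° arc.

```bash
python3 -m creep '[{"hand":0.02,"slide":[0,-0.0034,0.0022],"turn":0},{"hand":0.02,"slide":[0,-0.0031,0.0026],"turn":0},{"hand":0.02,"slide":[0,0,0],"turn":0}]'
python3 - <<'E'
from h import *
p,_=pose();print(wc(p),get_state()["contact_force"],get_state()["moment"])
s=snapshot("wrist");save(s,"j2",(150,150,360,300),3.8)
E
```

```text
clock: 12.68
tool_pos: [0.5695, 0.0259, 0.0722]
eef_rot: [0.699, 0.715, -0.0, -0.0]
contact_force: [-0.4, 0.9, 3.3]
opening: 0.338
[23.08032895 22.39811685 30.46207208] [-0.37339411  0.93408166  3.2803247 ] [0.21236029 0.17345192 0.02998293]
```

View pics/j2.png

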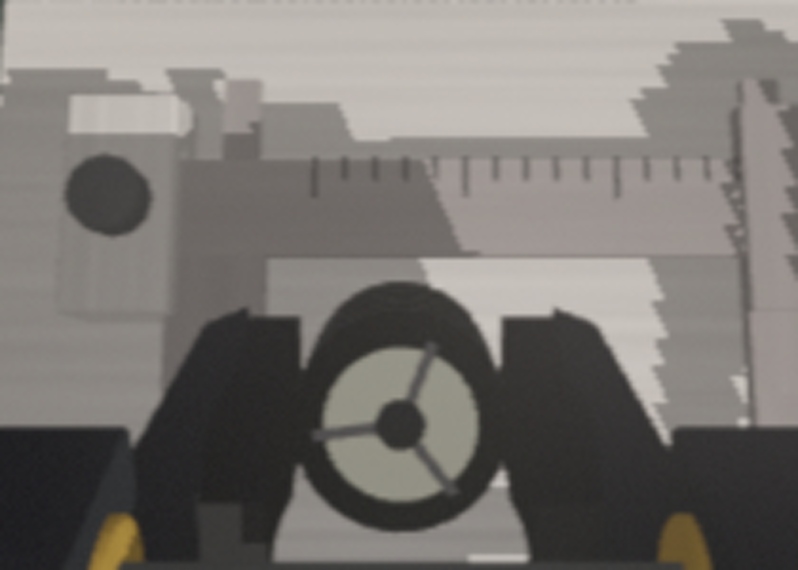

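It's working: the roller's top now faces the robot and its foot is still uphill. Continuing.

```bash
python3 -m creep '[{"hand":0.02,"slide":[0,-0.0027,0.0032],"turn":0},{"hand":0.02,"slide":[0,-0.0023,0.0035],"turn":0},{"hand":0.02,"slide":[0,0,0],"turn":0}]'
python3 - <<'E'
from h import *
p,_=pose();print(wc(p),get_state()["contact_force"],get_state()["moment"])
s=snapshot("wrist");save(s,"j3",(150,150,360,300),3.8)
s=snapshot("scene");save(s,"j4",(190,150,290,230),7)
E
```

```text
clock: 13.1
tool_pos: [0.5646, 0.0257, 0.0653]
eef_rot: [0.699, 0.715, -0.0, -0.0]
contact_force: [-0.3, 0.3, 0.8]
opening: 0.339
[15.35975733 22.27989233 26.94388349] [-0.32660162  0.30523247  0.76442344] [ 0.03228043 -0.01721273 -0.05762923]
```

View pics/j3.png

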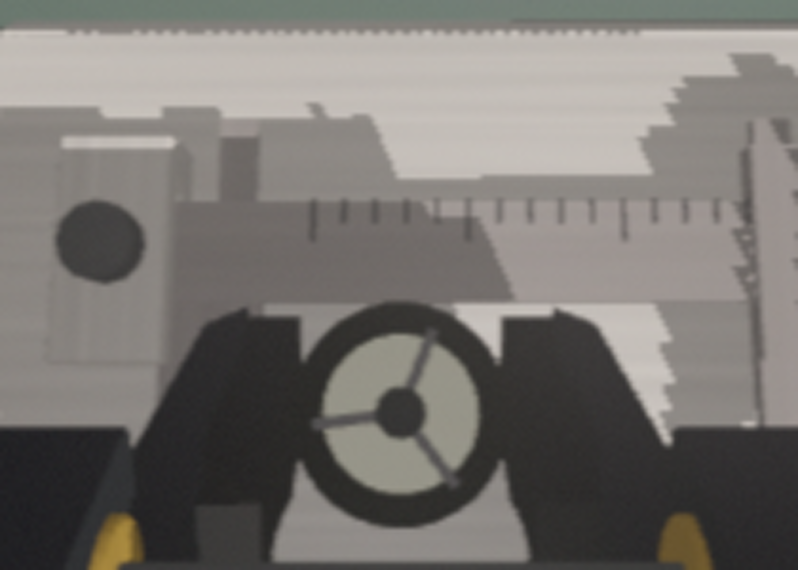

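View pics/j4.png

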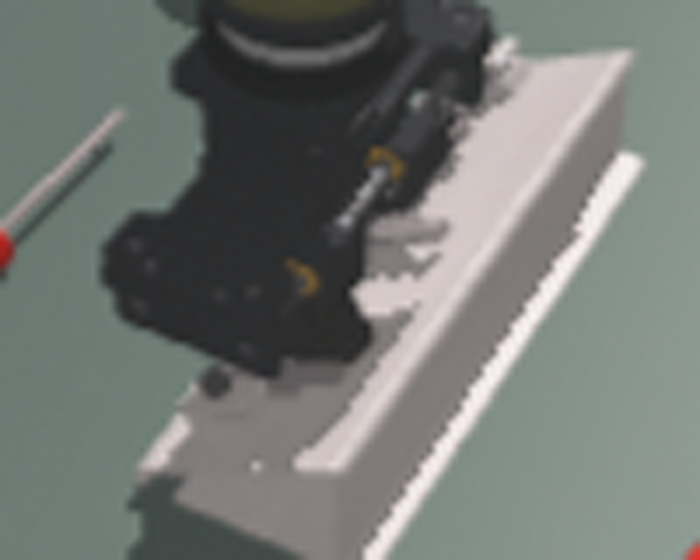

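Run:
```python
from h import *
s=snapshot("wrist");K=s["mtx"];Ti=np.linalg.inv(s["camera_from_world"])
v,u=np.mgrid[232:286,231:281];d=s["depth"][232:286,231:281]
P=(Ti[:3,:3]@(np.linalg.inv(K)@np.stack([u*d,v*d,d]).reshape(3,-1))).T+Ti[:3,3]
rr=np.hypot(u-255.5,v-258.5).ravel();m=(rr<20)&(d.ravel()>0)
q=P[m];A=np.c_[q[:,:2],np.ones(len(q))]
for i in range(4):
    c=np.linalg.lstsq(A,q[:,2],rcond=None)[0];r=q[:,2]-A@c;k=abs(r)<.002;q=q[k];A=A[k]
print(len(q),"slope deg x,y",np.degrees(np.arctan(c[:2])).round(1),r.std(),"centre caliper",wc(q.mean(0)).round(1))
```

```text
1252 slope deg x,y [29.7  0.2] 0.0007227088299682325 centre caliper [16.8 22.5 36.2]
```

The top face slopes 29.7°, so the roller is flat on the plate, with its centre about 16-17 mm from the beam edge (15 would be touching). I'll nudge it down the slope to the beam.

```bash
python3 -m creep '[{"hand":0.02,"slide":[0,-0.0009,0.0010],"turn":0},{"hand":0.02,"slide":[0,-0.0009,0.0006],"turn":0},{"hand":0.02,"slide":[0,0,0],"turn":0}]'
python3 - <<'E'
from h import *
p,_=pose();print(wc(p),get_state()["contact_force"],get_state()["moment"])
s=snapshot("wrist");save(s,"j5",(150,150,360,300),3.8)
E
```

```text
clock: 13.62
tool_pos: [0.5644, 0.0256, 0.0652]
eef_rot: [0.699, 0.715, 0.001, 0.001]
contact_force: [-0.1, -0.8, 7.8]
opening: 0.337
[15.10764698 22.25417033 26.90352069] [-0.06937126 -0.76751069  7.78210092] [-0.1323916  -0.08906599 -0.00077774]
```

View pics/j5.png

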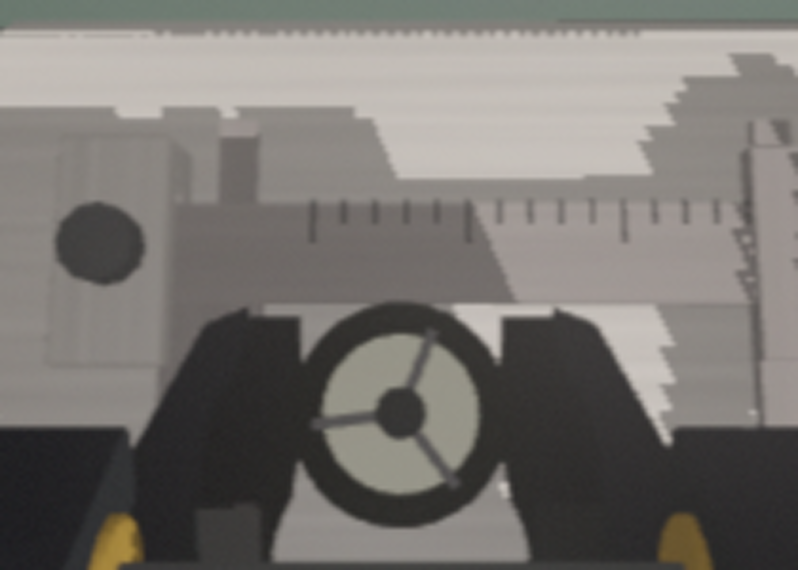

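It's bearing on the plate and possibly the beam at about 8 N. I'll relieve the press and release.

```bash
python3 -m creep '[{"hand":0.02,"slide":[0,0.0004,-0.0013],"turn":0},{"hand":0.02,"slide":[0,0,0],"turn":0},{"hand":0.034,"slide":[0,0,0],"turn":0},{"hand":0.038,"slide":[0,0,0],"turn":0},{"hand":0.042,"slide":[0,0,0],"turn":0}]' 4
python3 - <<'E'
from h import *
p,_=pose();print(wc(p),get_state()["contact_force"],get_state()["moment"],get_state()["opening"])
s=snapshot("wrist");save(s,"k1",(150,150,360,300),3.8)
E
```

```text
clock: 14.3
tool_pos: [0.5634, 0.0258, 0.0653]
eef_rot: [0.699, 0.715, -0.0, -0.0]
contact_force: [1.2, 0.4, 0.4]
opening: 0.476
[14.33270445 22.46550004 27.53751441] [1.20789889 0.37451209 0.38478741] [ 0.01264122 -0.01106068 -0.03670406] 0.47624021930205435
```

View pics/k1.png

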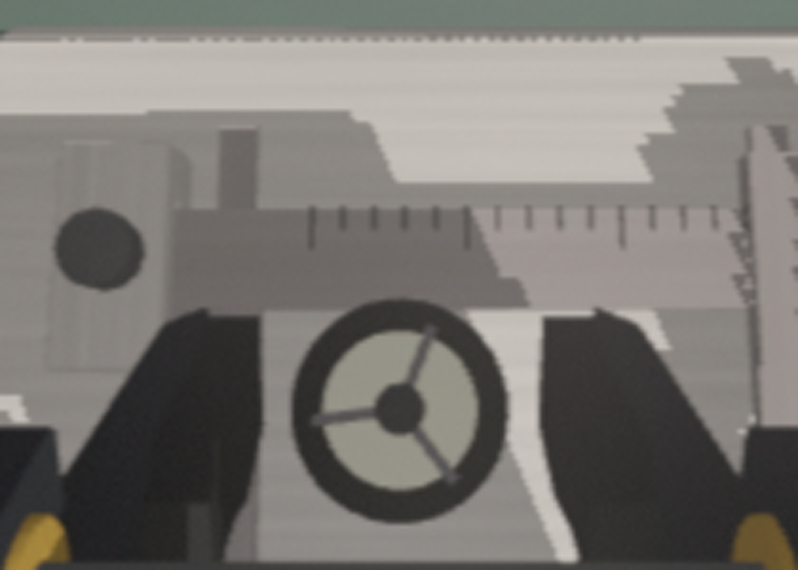

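The roller is standing on its own, hub at (255,257) in wrist pixels, with gaps on both sides. I'll lift straight up and look.

```bash
python3 -m creep '[{"hand":0.042,"slide":[0,0,-0.015],"turn":0},{"hand":0.042,"slide":[0,0,-0.035],"turn":0},{"hand":0.042,"slide":[0,0,-0.05],"turn":0},{"hand":0.0,"slide":[0.02,0,-0.01],"turn":0},{"hand":0.0,"slide":[0,0,0],"turn":0}]'
python3 - <<'E'
from h import *
s=snapshot("wrist");save(s,"l1",k=1.5);np.savez("w4.npz",**{k:s[k] for k in("frame","depth","mtx","camera_from_world")})
t=snapshot("scene");save(t,"l2",(190,150,290,230),7)
plan([.547,.16,.12],1.4)
E
```

```text
clock: 14.98
tool_pos: [0.5633, 0.0484, 0.1766]
eef_rot: [0.698, 0.716, 0.002, 0.0]
contact_force: [0.7, 0.1, -0.4]
opening: 0.274
pos [0.5621 0.0457 0.1746] head 91.4 zdir [-1.9e-03 -7.0e-04 -1.0e+00] turn 90.0 n 9
0 [ 0.0127 -0.0014  0.0061] 10.0
1 [ 0.0123 -0.0036  0.0061] 10.0
2 [ 0.0115 -0.0056  0.0061] 10.0
3 [ 0.0103 -0.0076  0.0061] 10.0
4 [ 0.0089 -0.0092  0.0061] 10.0
5 [ 0.0071 -0.0106  0.0061] 10.0
6 [ 0.0052 -0.0117  0.0061] 10.0
7 [ 0.0031 -0.0124  0.0061] 10.0
8 [ 0.0009 -0.0128  0.0061] 10.0
```

View pics/l1.png

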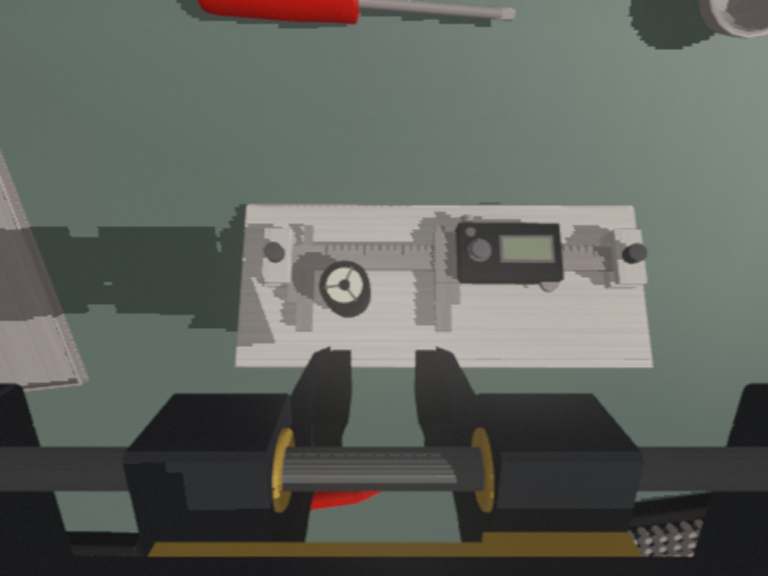

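View pics/l2.png

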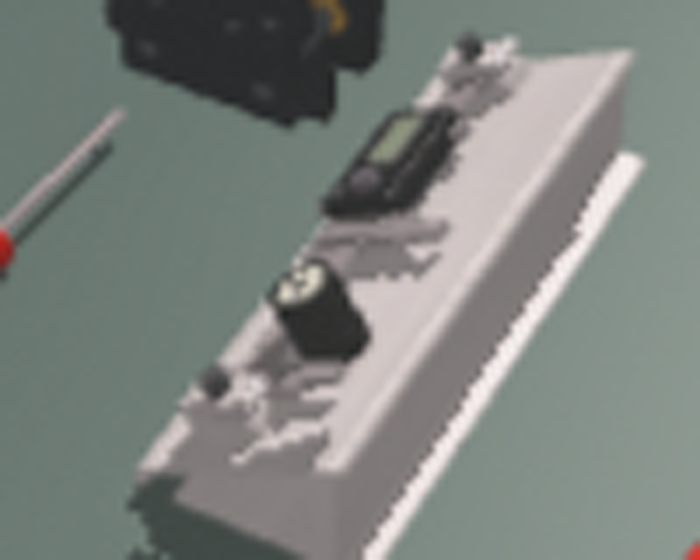

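The roller stands flat on the plate beside the beam: hub at wrist (230,190), upright on the slope in the scene crop at about (320,310). Now I'll turn back and go to the far side of the housing for closing.

```bash
python3 -m creep '[{"hand":0.0,"slide":[0.014,-0.001,0],"turn":10},{"hand":0.0,"slide":[0.014,-0.004,0],"turn":10},{"hand":0.0,"slide":[0.013,-0.006,0],"turn":10},{"hand":0.0,"slide":[0.012,-0.008,0],"turn":10},{"hand":0.0,"slide":[0.010,-0.010,0],"turn":10}]'
python3 -m creep '[{"hand":0.0,"slide":[0.008,-0.012,0],"turn":10},{"hand":0.0,"slide":[0.006,-0.013,0],"turn":10},{"hand":0.0,"slide":[0.003,-0.014,0],"turn":10},{"hand":0.0,"slide":[0.0,-0.014,0],"turn":10},{"hand":0.0,"slide":[0,0,0],"turn":0}]'
python3 - <<'E'
from h import *
print(cw((8,176,11.5)))
plan([.5485,.1793,.09],1.4)
E
```

```text
clock: 15.7
tool_pos: [0.5545, 0.1162, 0.1738]
eef_rot: [0.937, 0.35, -0.002, 0.0]
contact_force: [0.4, 0.4, 0.9]
opening: 0.004
clock: 16.32
tool_pos: [0.5458, 0.1738, 0.174]
eef_rot: [1.0, 0.014, -0.001, 0.001]
contact_force: [0.2, -0.7, 0.5]
opening: 0.005
[0.56217779 0.17937625 0.04825929]
pos [0.5458 0.1738 0.174 ] head 1.56 zdir [-0.0025 -0.0017 -1.    ] turn 0.16 n 2
0 [ 0.0014 -0.0027  0.042 ] 0.08
1 [ 0.0014 -0.0027  0.042 ] 0.08
```

```bash
python3 -m creep '[{"hand":0.0,"slide":[0.003,-0.0055,0.035],"turn":0},{"hand":0.0,"slide":[0,0,0.035],"turn":0},{"hand":0.0,"slide":[0,0,0.012],"turn":0},{"hand":0.0,"slide":[0,0,0],"turn":0}]'
python3 - <<'E'
from h import *
plan([.5485,.1793,.0565],1.4)
t=snapshot("wrist");save(t,"m1",k=1.5)
t=snapshot("scene");save(t,"m2",(190,130,300,230),6)
E
```

```text
clock: 16.82
tool_pos: [0.5494, 0.1777, 0.0928]
eef_rot: [1.0, 0.012, -0.001, 0.001]
contact_force: [-0.1, 0.3, 0.4]
opening: 0.007
pos [0.5494 0.1777 0.0928] head 1.36 zdir [-0.0017 -0.0011 -1.    ] turn -0.04 n 1
0 [-0.0009 -0.0016  0.0363] -0.04
```

View pics/m1.png

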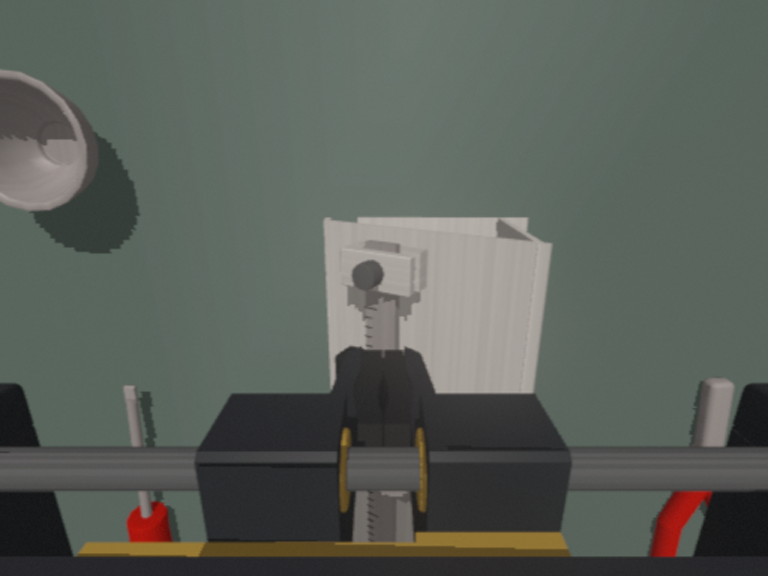

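View pics/m2.png

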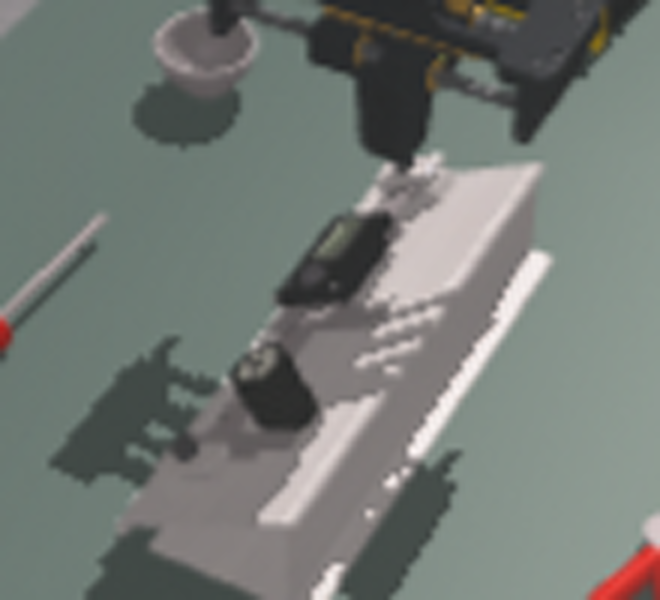

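The fingers at (256,235) are between the left clamp at (250,180) and the housing, over the beam. Descending.

```bash
python3 -m creep '[{"hand":0.0,"slide":[-0.001,0,0.020],"turn":0},{"hand":0.0,"slide":[0,0,0.011],"turn":0},{"hand":0.0,"slide":[0,0,0.003],"turn":0},{"hand":0.0,"slide":[0,0,0],"turn":0}]'
python3 - <<'E'
from h import *
plan([.5485,.1793,.0565],1.4);print(get_state()["contact_force"])
E
```

```text
clock: 17.42
tool_pos: [0.549, 0.1789, 0.0598]
eef_rot: [1.0, 0.012, 0.0, -0.0]
contact_force: [-0.1, 0.5, -0.4]
opening: 0.007
pos [0.549  0.1789 0.0598] head 1.34 zdir [ 6.e-04  3.e-04 -1.e+00] turn -0.06 n 1
0 [-0.0005 -0.0004  0.0033] -0.06
[-0.14923252  0.50216225 -0.41317019]
```

```bash
python3 -m creep '[{"hand":0.0,"slide":[0,0.004,0.0025],"turn":0},{"hand":0.0,"slide":[0,0.008,0],"turn":0},{"hand":0.0,"slide":[0,0.010,0],"turn":0},{"hand":0.0,"slide":[0,0.010,0],"turn":0},{"hand":0.0,"slide":[0,0,0],"turn":0}]'
python3 - <<'E'
from h import *
plan([.5485,.1225,.0565],1.4);print(get_state()["contact_force"])
t=snapshot("scene");save(t,"n1",(190,130,300,230),6)
E
```

```text
clock: 18.05
tool_pos: [0.5496, 0.1447, 0.057]
eef_rot: [1.0, 0.01, -0.0, 0.001]
contact_force: [0.5, 0.7, -0.4]
opening: 0.007
pos [0.5496 0.1447 0.057 ] head 1.2 zdir [-3.0e-04 -1.4e-03 -1.0e+00] turn -0.2 n 1
0 [-0.0015  0.0222  0.0005] -0.2
[ 0.47330146  0.72669024 -0.36704151]
```

View pics/n1.png

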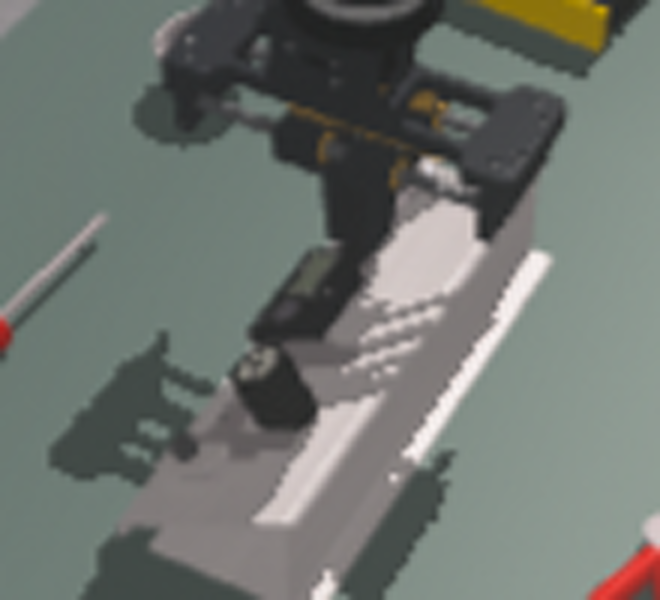

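The housing follows the fingers and the jaw nears the still-standing roller. I'll continue more slowly.

```bash
python3 -m creep '[{"hand":0.0,"slide":[0,0.005,0],"turn":0},{"hand":0.0,"slide":[0,0.005,0],"turn":0},{"hand":0.0,"slide":[0,0.003,0],"turn":0},{"hand":0.0,"slide":[0,0.003,0],"turn":0},{"hand":0.0,"slide":[0,0,0],"turn":0}]'
python3 - <<'E'
from h import *
plan([.5485,.1225,.0565],1.4);print(get_state()["contact_force"],get_state()["moment"])
t=snapshot("scene");save(t,"n2",(190,130,300,230),6)
E
```

```text
clock: 18.73
tool_pos: [0.5497, 0.1303, 0.0569]
eef_rot: [1.0, 0.011, -0.0, 0.0]
contact_force: [0.4, 0.9, 0.1]
opening: 0.008
pos [0.5497 0.1303 0.0569] head 1.31 zdir [-3.e-04 -4.e-04 -1.e+00] turn -0.09 n 1
0 [-0.0014  0.0078  0.0004] -0.09
[0.37074271 0.9288599  0.12922334] [ 0.09751713  0.15376162 -0.01313066]
```

View pics/n2.png

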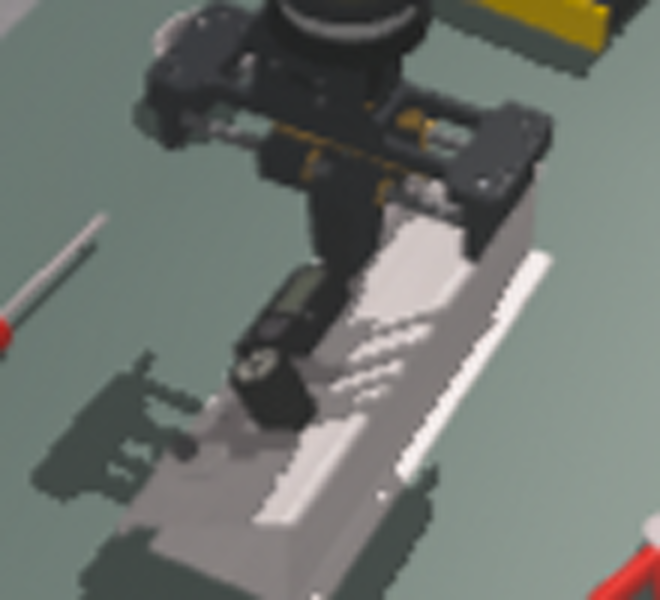

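```bash
python3 -m creep '[{"hand":0.0,"slide":[0,0.0015,0],"turn":0},{"hand":0.0,"slide":[0,0.0015,0],"turn":0},{"hand":0.0,"slide":[0,0.0015,0],"turn":0}]'
python3 -m creep '[{"hand":0.0,"slide":[0,0.001,0],"turn":0},{"hand":0.0,"slide":[0,0.001,0],"turn":0}]'
python3 - <<'E'
from h import *
plan([.5485,.1225,.0565],1.4);print(get_state()["contact_force"],get_state()["moment"])
t=snapshot("scene");save(t,"n3",(190,130,300,230),6)
E
```

```text
clock: 19.15
tool_pos: [0.5499, 0.1266, 0.0569]
eef_rot: [1.0, 0.012, -0.0, -0.0]
contact_force: [-1.2, 2.2, -0.7]
opening: 0.007
clock: 19.4
tool_pos: [0.55, 0.1243, 0.0569]
eef_rot: [1.0, 0.012, -0.0, -0.0]
contact_force: [-1.2, 1.9, 0.2]
opening: 0.01
pos [0.55   0.1243 0.0569] head 1.34 zdir [-1.e-04  2.e-04 -1.e+00] turn -0.06 n 1
0 [-0.0015  0.0018  0.0004] -0.06
[-1.1949277   1.86570156  0.22220077] [0.48638141 0.17428785 0.02629657]
```

View pics/n3.png

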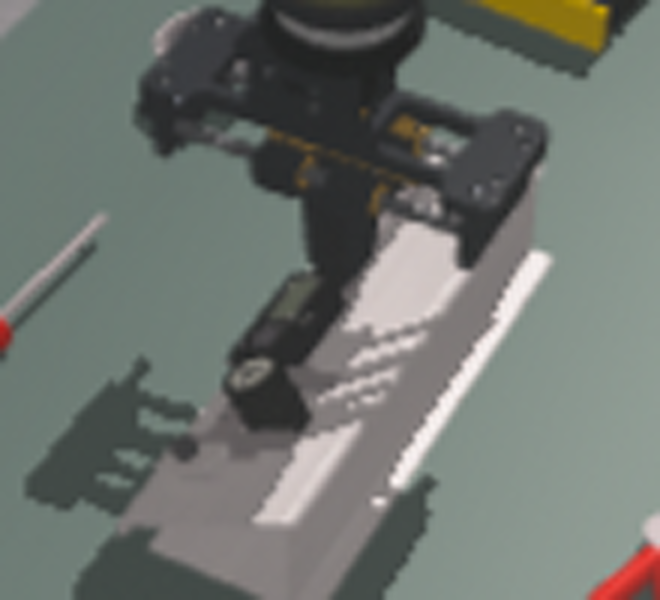

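The jaw now pushes the roller (force about 2 N, roller still standing). I'll continue in 1 mm steps.

```bash
python3 -m creep '[{"hand":0.0,"slide":[0,0.001,0],"turn":0},{"hand":0.0,"slide":[0,0.001,0],"turn":0}]'
python3 -m creep '[{"hand":0.0,"slide":[0,0.001,0],"turn":0},{"hand":0.0,"slide":[0,0.0005,0],"turn":0}]'
python3 - <<'E'
from h import *
print(get_state()["contact_force"],get_state()["moment"])
t=snapshot("scene");save(t,"n4",(190,130,300,230),6)
t=snapshot("top");save(t,"n5",(240,160,340,230),7)
E
```

```text
clock: 19.7
tool_pos: [0.5499, 0.1232, 0.0569]
eef_rot: [1.0, 0.012, -0.0, -0.001]
contact_force: [-0.9, 6.0, -0.7]
opening: 0.004
clock: 19.95
tool_pos: [0.55, 0.123, 0.0569]
eef_rot: [1.0, 0.013, 0.0, -0.001]
contact_force: [-2.0, 6.9, -0.3]
opening: 0.008
[-1.9884493   6.85347631 -0.25306467] [1.48949519 0.33735328 0.04592045]
```

View pics/n4.png

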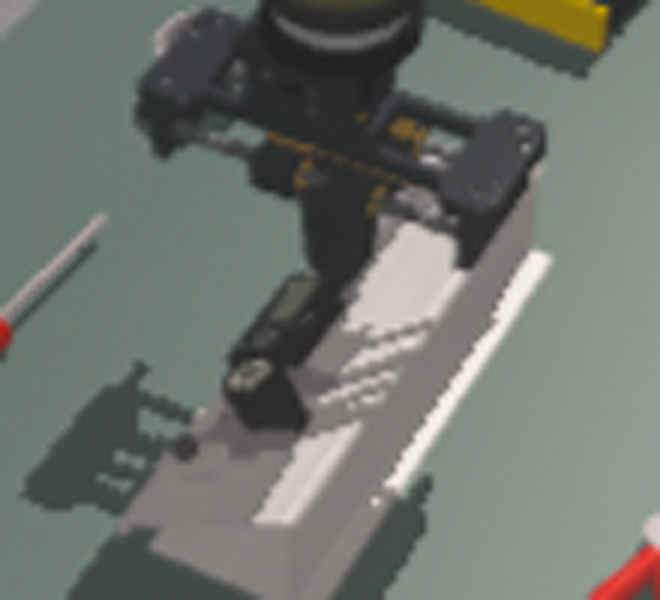

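View pics/n5.png

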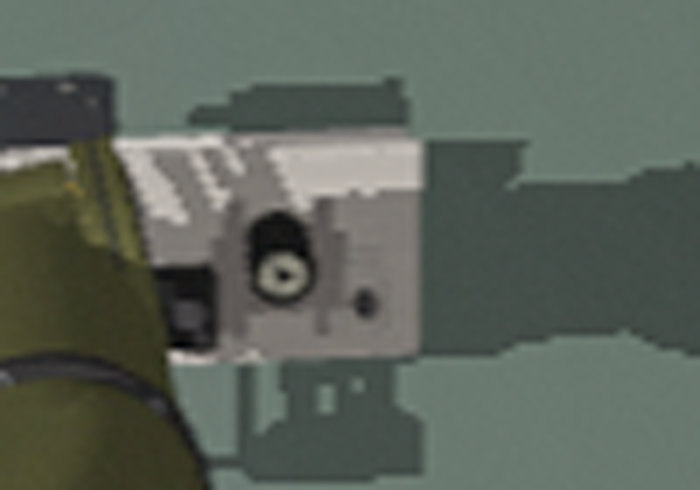

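Force rose to 7 N with the jaw stalled at the expected 30 mm opening (TCP y 0.123 against 0.1225 predicted), so the roller is held. I'll back off, lift and check.

```bash
python3 -m creep '[{"hand":0.0,"slide":[0,-0.003,0],"turn":0},{"hand":0.0,"slide":[0,-0.006,-0.01],"turn":0},{"hand":0.0,"slide":[0,0,-0.04],"turn":0},{"hand":0.0,"slide":[0,0.04,-0.04],"turn":0},{"hand":0.0,"slide":[0,0.06,0.0],"turn":0}]'
python3 -m creep '[{"hand":0.0,"slide":[0,0.05,0],"turn":0},{"hand":0.0,"slide":[0,0,0],"turn":0},{"hand":0.0,"slide":[0,0,0],"turn":0}]'
python3 - <<'E'
from h import *
p,_=pose();print(p)
t=snapshot("wrist");save(t,"o1",k=1.5);save(t,"o1c",(190,50,330,155),5.5);np.savez("w5.npz",**{k:t[k] for k in("frame","depth","mtx","camera_from_world")})
for n in("hold_top","push_face","housing_mid","fixed_face"):
    for x in pinpoint(n,t)[:1]:print(n,np.round(x["uv"],1),round(x["conf"],2),at_depth(t,x["uv"]).round(4),wc(at_depth(t,x["uv"])).round(1))
E
```

```text
clock: 20.68
tool_pos: [0.555, 0.0303, 0.1505]
eef_rot: [1.0, 0.013, 0.004, -0.0]
contact_force: [-0.1, -1.3, -0.7]
opening: 0.007
clock: 21.05
tool_pos: [0.5535, -0.02, 0.1473]
eef_rot: [1.0, 0.011, 0.0, -0.0]
contact_force: [-0.7, 1.6, -0.2]
opening: 0.004
[ 0.55353785 -0.01995855  0.14734327]
hold_top [240.5  99.1] 0.73 [0.5402 0.0598 0.0527] [-11.3  57.   27.8]
push_face [248.6  24.4] 0.64 [0.5457 0.111  0.0515] [ -6.1 108.1  23.4]
housing_mid [248.6  72.6] 0.71 [0.5462 0.0788 0.0532] [-5.5 75.9 25. ]
fixed_face [281.8 169.9] 0.71 [0.5727 0.01   0.0753] [27.   6.5 31.7]
```

View pics/o1.png

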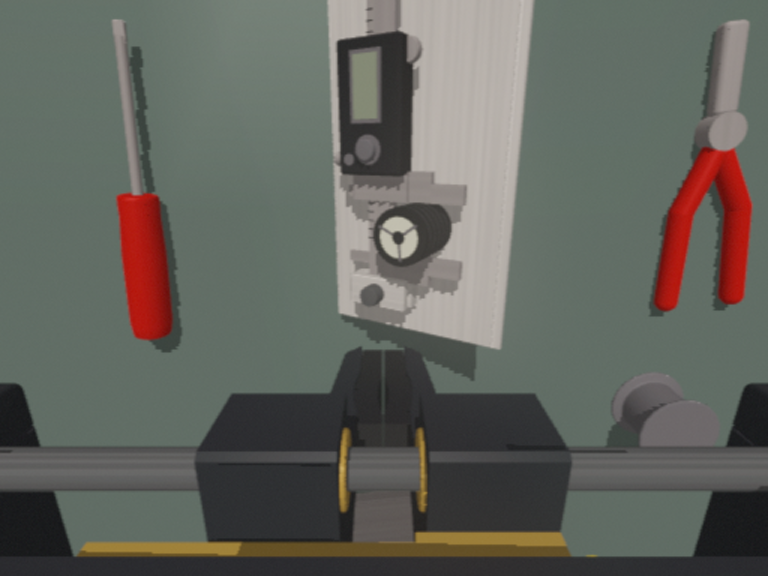

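View pics/o1c.png

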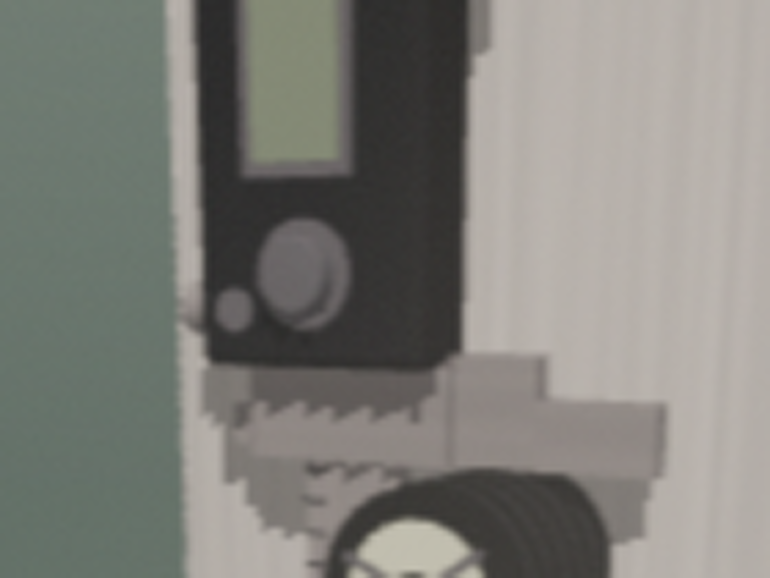

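The roller stands held between the jaws: hub at (265,158), jaws at (300,128) and (298,180). The large hold button is at (243,99), matching the predicted caliper point (-10, 57, 26). I'll go above it so that the uphill edge of the finger tip meets its centre.

Run:
```python
from h import *
t=dict(np.load("w5.npz"));print(at_depth(t,(243.3,99.5)),wc(at_depth(t,(243.3,99.5))),cw((-10,57,26)))
plan([.532,.0605,.085],1.4)
```

```text
[0.54246661 0.05959248 0.05456335] [-8.44774379 56.73357768 28.27540874] [0.54225358 0.05985378 0.05181666]
pos [ 0.5534 -0.0186  0.1469] head 1.47 zdir [-1.e-04  6.e-04 -1.e+00] turn 0.07 n 2
0 [-0.0097 -0.0398  0.0309] 0.04
1 [-0.0097 -0.0398  0.0309] 0.04
```

```bash
python3 -m creep '[{"hand":0.0,"slide":[-0.012,-0.04,0],"turn":0},{"hand":0.0,"slide":[-0.007,-0.038,0.02],"turn":0},{"hand":0.0,"slide":[0,0,0.04],"turn":0},{"hand":0.0,"slide":[0,0,0],"turn":0},{"hand":0.0,"slide":[0,0,0],"turn":0}]'
python3 - <<'E'
from h import *
plan([.532,.060,.066],1.4);print(get_state()["contact_force"])
t=snapshot("scene");save(t,"p1",(190,130,300,230),6)
E
```

```text
clock: 21.92
tool_pos: [0.5331, 0.057, 0.0877]
eef_rot: [1.0, 0.011, 0.0, 0.0]
contact_force: [-0.9, 0.2, -0.3]
opening: 0.003
pos [0.5331 0.057  0.0877] head 1.31 zdir [ 8.e-04 -3.e-04 -1.e+00] turn -0.09 n 1
0 [-0.001  -0.003   0.0217] -0.09
[-0.91921261  0.15234316 -0.29279003]
```

View pics/p1.png

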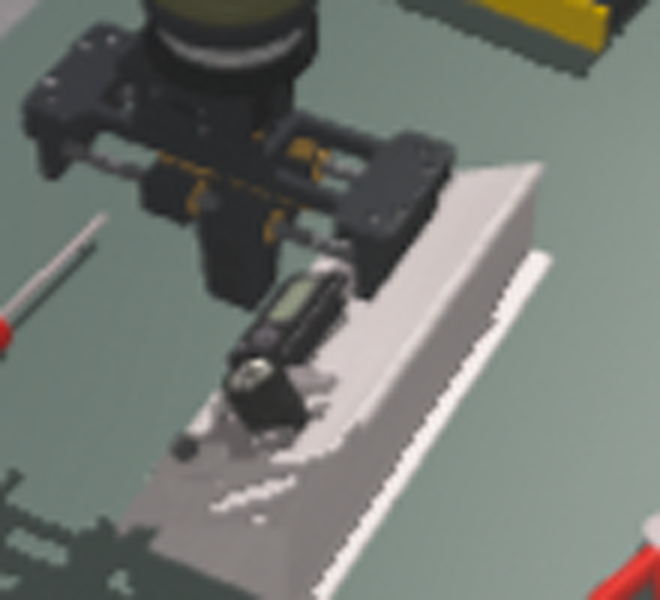

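The closed fingers are above the button and the housing is straight. Lower to just above it.

```bash
python3 -m creep '[{"hand":0.0,"slide":[-0.001,-0.003,0.012],"turn":0},{"hand":0.0,"slide":[0,0,0.007],"turn":0},{"hand":0.0,"slide":[0,0,0],"turn":0},{"hand":0.0,"slide":[0,0,0],"turn":0}]'
python3 - <<'E'
from h import *
plan([.532,.060,.060],1.4);print(get_state()["contact_force"])
t=snapshot("wrist");save(t,"p2",(190,170,330,260),5.5)
E
```

```text
clock: 22.48
tool_pos: [0.5316, 0.0603, 0.0679]
eef_rot: [1.0, 0.012, 0.0, -0.0]
contact_force: [-0.2, 0.3, -0.4]
opening: 0.006
pos [0.5316 0.0603 0.0679] head 1.33 zdir [ 1.e-04  0.e+00 -1.e+00] turn -0.07 n 1
0 [0.0004 0.0003 0.0079] -0.07
[-0.24370722  0.27423777 -0.40848237]
```

View pics/p2.png

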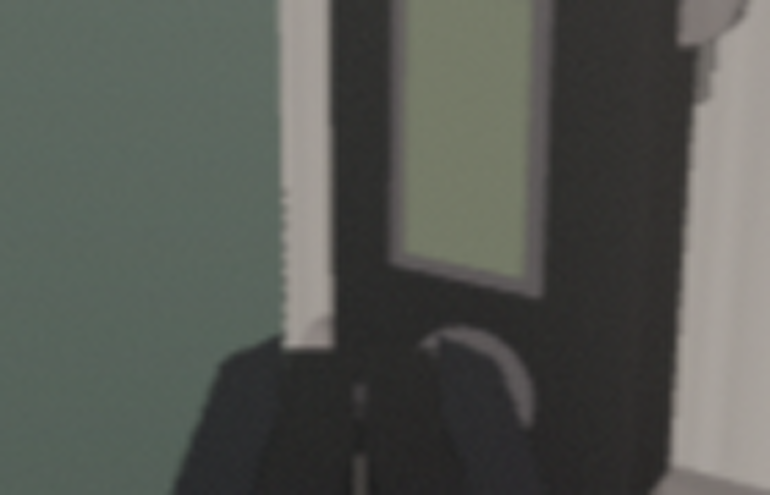

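The finger's uphill edge at crop (440,345) is over the button's near half, with the button's rim showing up to crop 535. I'll shift about 2 mm uphill while going down, then press along the plate's normal.

```bash
python3 -m creep '[{"hand":0.0,"slide":[0.0015,0,0.003],"turn":0},{"hand":0.0,"slide":[0,0,0],"turn":0}]'
python3 -m creep '[{"hand":0.0,"slide":[0.0005,0,0.0015],"turn":0},{"hand":0.0,"slide":[0,0,0],"turn":0}]'
python3 -m creep '[{"hand":0.0,"slide":[0.0005,0,0.0010],"turn":0},{"hand":0.0,"slide":[0,0,0],"turn":0}]'
```

```text
clock: 22.78
tool_pos: [0.5331, 0.0604, 0.0648]
eef_rot: [1.0, 0.012, 0.0, -0.0]
contact_force: [-0.1, -0.6, -0.2]
opening: 0.008
clock: 23.02
tool_pos: [0.5335, 0.0604, 0.0633]
eef_rot: [1.0, 0.012, -0.0, -0.0]
contact_force: [0.7, -0.1, -0.3]
opening: 0.004
clock: 23.28
tool_pos: [0.534, 0.0604, 0.0624]
eef_rot: [1.0, 0.012, -0.0, -0.0]
contact_force: [-0.4, 0.4, 1.4]
opening: 0.008
```

```bash
python3 -m creep '[{"hand":0.0,"slide":[0.0005,0,0.0009],"turn":0},{"hand":0.0,"slide":[0,0,0],"turn":0}]'
python3 -m creep '[{"hand":0.0,"slide":[0.0005,0,0.0009],"turn":0},{"hand":0.0,"slide":[0,0,0],"turn":0}]'
```

```text
clock: 23.52
tool_pos: [0.5344, 0.0604, 0.0616]
eef_rot: [1.0, 0.012, -0.0, -0.0]
contact_force: [-1.0, 0.8, 2.8]
opening: 0.007
clock: 23.78
tool_pos: [0.5349, 0.0605, 0.0606]
eef_rot: [1.0, 0.012, -0.0, -0.0]
contact_force: [-1.4, 0.4, 2.1]
opening: 0.005
```

```bash
python3 -c "
from h import *
print(get_state()['contact_force'])
t=snapshot('wrist');save(t,'q1',(190,170,330,260),5.5)"
```

```text
[-1.38822214  0.42056431  2.11936205]
```

View pics/q1.png

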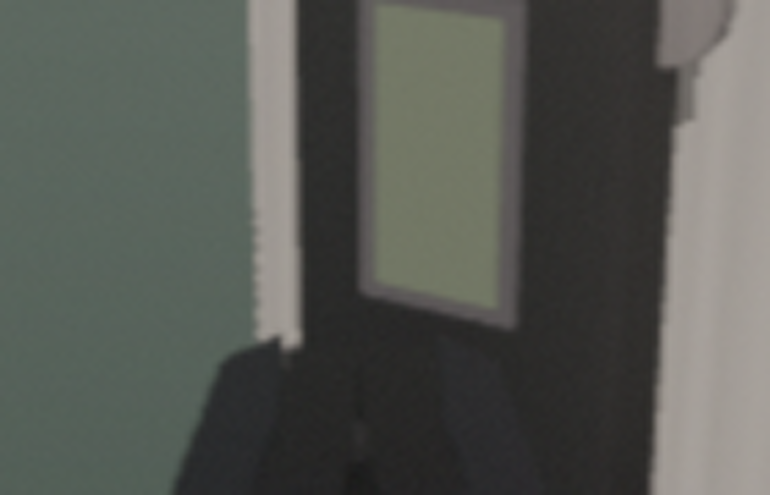

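The force of about 2.5 N along the normal is the button's spring, and it's moving. Pressing further.

```bash
python3 -m creep '[{"hand":0.0,"slide":[0.0004,0,0.0007],"turn":0},{"hand":0.0,"slide":[0,0,0],"turn":0}]'
python3 -m creep '[{"hand":0.0,"slide":[0.0004,0,0.0007],"turn":0},{"hand":0.0,"slide":[0,0,0],"turn":0}]'
python3 -m creep '[{"hand":0.0,"slide":[0.0003,0,0.0006],"turn":0},{"hand":0.0,"slide":[0,0,0],"turn":0}]'
```

```text
clock: 24.08
tool_pos: [0.5353, 0.0605, 0.0599]
eef_rot: [1.0, 0.012, -0.0, -0.0]
contact_force: [-1.9, -0.3, 5.1]
opening: 0.009
clock: 24.32
tool_pos: [0.5356, 0.0605, 0.0594]
eef_rot: [1.0, 0.012, -0.0, -0.0]
contact_force: [-2.0, -0.9, 7.0]
opening: 0.003
clock: 24.58
tool_pos: [0.5356, 0.0605, 0.0592]
eef_rot: [1.0, 0.012, -0.0, -0.0]
contact_force: [-4.2, 0.3, 10.8]
opening: 0.005
```

The force rises steeply to 11 N and motion stalls after about 3.5 mm from first touch, so the button is fully down (3 mm travel). Back off along the normal and check.

```bash
python3 -m creep '[{"hand":0.0,"slide":[0,0,0],"turn":0},{"hand":0.0,"slide":[-0.0015,0,-0.003],"turn":0},{"hand":0.0,"slide":[-0.003,0,-0.012],"turn":0},{"hand":0.0,"slide":[0,0.02,-0.05],"turn":0},{"hand":0.0,"slide":[0,0.06,-0.01],"turn":0}]'
python3 -m creep '[{"hand":0.0,"slide":[0.012,0.045,-0.01],"turn":0},{"hand":0.0,"slide":[0,0,0],"turn":0},{"hand":0.0,"slide":[0,0,0],"turn":0}]'
python3 - <<'E'
from h import *
print(get_state()["contact_force"])
t=snapshot("wrist");save(t,"r1",k=1.5);save(t,"r1c",(190,40,330,190),4);np.savez("w6.npz",**{k:t[k] for k in("frame","depth","mtx","camera_from_world")})
t=snapshot("scene");save(t,"r2",(190,130,300,230),6);save(t,"r3",k=1.5)
E
```

```text
clock: 25.2
tool_pos: [0.5361, -0.0164, 0.1365]
eef_rot: [1.0, 0.015, 0.003, -0.001]
contact_force: [1.6, 0.3, -0.9]
opening: 0.002
clock: 25.58
tool_pos: [0.5464, -0.0636, 0.1437]
eef_rot: [1.0, 0.012, 0.0, -0.0]
contact_force: [-0.5, 1.4, 0.1]
opening: 0.01
[-0.46186138  1.42686497  0.13488787]
```

View pics/r1c.png

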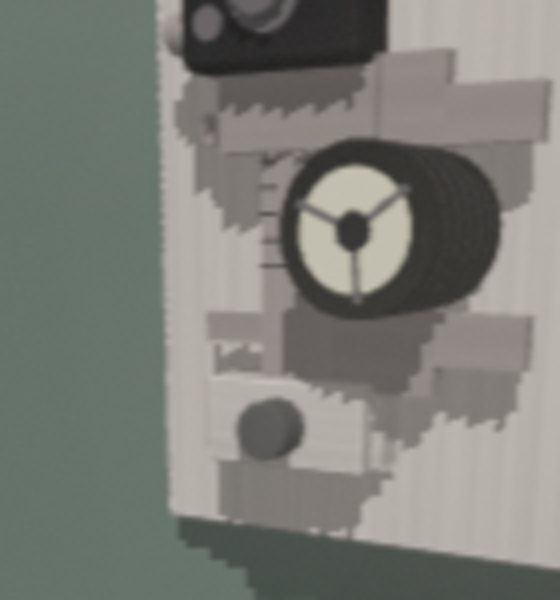

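View pics/r2.png

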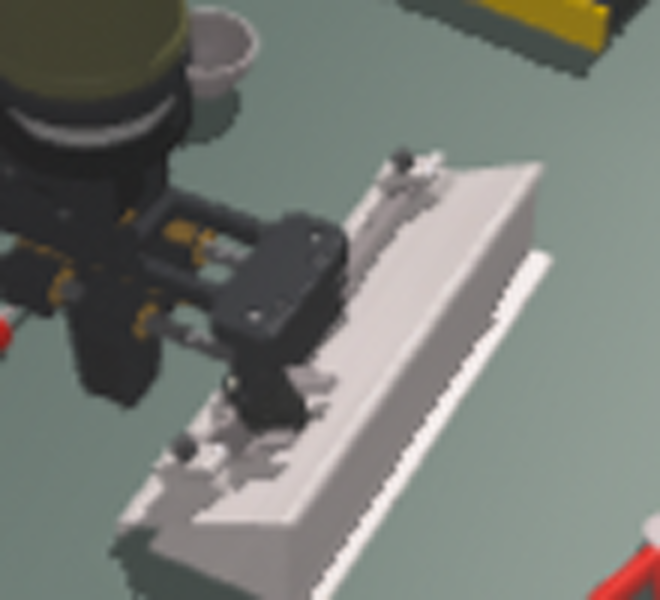

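View pics/r3.png

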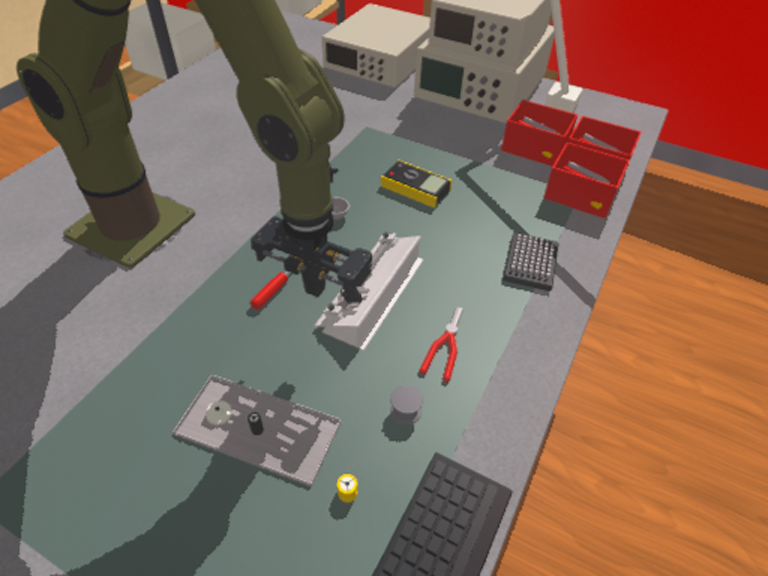

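The roller is standing between both jaws (hub at wrist (278,97)), and the other things on the bench look undisturbed. I'll check the jaw gap numerically.

Run:
```python
from h import *
t=dict(np.load("w6.npz"));x=np.load("cal.npy")
M=(R.from_euler('z',x[3])*R.from_euler('y',-np.radians(30))).as_matrix()
def onz(uv,z):
    o,d=ray(t,uv);o2=M.T@(o-x[:3]);d2=M.T@d;k=(z/1000-o2[2])/d2[2];return (o2+d2*k)*1000
for n,c in dict(slide_far=(545,141),slide_near=(515,143),fixed_far=(531,317),fixed_mid=(450,314)).items():
    print(n,onz((190+c[0]/4,40+c[1]/4),12).round(1))
cv2.imwrite("pics/s1.png",cv2.resize(t["frame"][60:150,230:330,::-1],(800,720),interpolation=cv2.INTER_CUBIC)[:600])
```

```text
slide_far [40.6 29.6 12. ]
slide_near [35.2 29.4 12. ]
fixed_far [40.3 -0.4 12. ]
fixed_mid [24.6 -0.4 12. ]
```

View pics/s1.png

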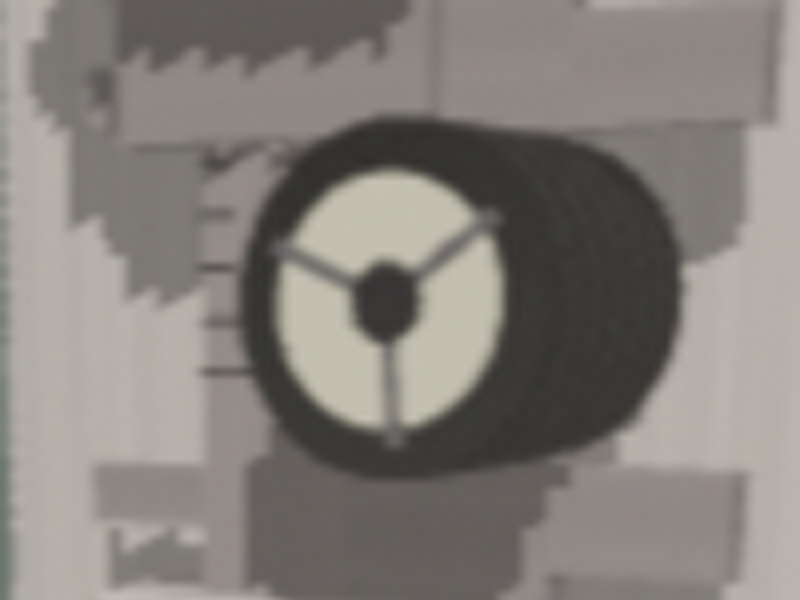

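The gap measures 30.0 mm, equal to the roller's diameter, with the jaws parallel and the roller between both faces. Handing in.

```bash
python3 -c "
from h import *
print(get_state()['clock'],abs(get_state()['qd']).max());print(finish_job())"
```

```text
25.675 0.007780870137576523
the job is handed in; nothing more can be done
None
```

The job is done and handed in at 25.7 s of the 58 s allowed. The roller is standing between the closed jaws, right by the beam, and I pressed the hold button fully.

1. **Opening:** I pushed the jaw open to about 78 mm with closed fingers.
2. **Placing:** I carried the thick black roller from the tray and tilted it onto the sloping plate. Its top face measured 29.7° before I let go of it.
3. **Closing:** I pushed on the housing's end face until the jaw stalled on the roller at about 7 N.
4. **Hold button:** I pressed it along the plate's normal. The force rose to about 11 N and the motion stalled after about 3.5 mm from first touch. The full stroke is 3 mm.

**Last checks:**
- **Jaw gap:** it measured 30.0 mm, the same as the roller's diameter, and the jaws looked parallel.
- **Bench:** in the last pictures the other things looked undisturbed, and the arm was still and touching nothing.

No check failed. The camera fits disagreed with each other by 1–2 mm. I judged the button press from force and travel only, because I could not see a held reading on the display.

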